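# Sort specimen holders on the tilting grip tester and kit the good ones

### The arm

A 7-joint arm with a two-finger parallel gripper is mounted at the origin on the work surface. World frame = base frame: x ahead of the robot, y to its left, z up, the work surface at z = 0. Lengths are in m, angles in rad, forces in N, time in s.
With the tool pointing down it reaches from about 0.4 to 0.85 m from the base axis. Payload 4.5 kg.
Tool frame: the origin (TCP) lies at the centre of the arm's flange, where the gripper is bolted on; the fingertips stand nose_length ahead of it and the grasp point (between the pads) lies 147 mm ahead of it (nose_length is the distance from the TCP to the fingertips, in m); z points along the fingers, y is the line along which they close (so a half turn about z gives the same grasp; the last joint's range is limited). The gripper opens to 88 mm and grips with 3 to 60 N. Pads are 18 mm wide; open, the fingers measure 123 mm over their backs; the gripper's body (75 mm by 187 mm) begins 45 mm behind the grasp point.
Start: joints at [-1.274, 0.689, -0.195, 1.565, 0.157, 0.902, -0.215], TCP at [0.162, 0.604, 0.405] pointing down, gripper open.
Joint ranges: [-3.01, 3.01], [-0.46, 2.08], [-1.47, 1.51], [0.13, 2.56], [-1, 4.14], [0.04, 2.09], [-2.66, 2.66]. Speed limits (rad/s): [2.57, 2.57, 3.14, 3.14, 3.14, 3.14, 3.14].

### API

Orientations are given as a unit quaternion [x, y, z, w].
In Python, from plant import * gives the robot as it stands.
- The arm moves only by the tool play_rows, never from a script. Its argument "rows" is a list that holds one entry, the list of rows, each a list of 6 numbers: the shift along the tool's x, y, z normalised to -1 to 1, where 1 is 0.5 m, then the turn, a rotation vector about the tool's x, y, z normalised to -1 to 1, where 1 is 0.5 rad. A call has 1 to 20 rows; each row is the pose to reach, as a shift and turn from the pose commanded when the call began, along the tool's axes at that moment; what a row does not reach only later rows make up. A row lasts 1/12 s, in which the tool goes at most 41.7 mm and 7.16 degrees, less where a joint would pass 70% of its speed; a pose out of reach is approached as far as the arm can. A call with a number of a shift or a turn outside -1 to 1 is refused whole. A call with a gripper value outside its range is refused whole. "claw" is the closure, from 0 (fully open) to 1 (shut), set as the call begins (left out, the last holds). The fingers move at their own pace and stop on an object; "squeeze" is the grip in N (left out, the last holds). Time passes only in rows, so rows that repeat a pose let the fingers close. It gives the time, the measured TCP pose, the force, the opening and the grip force at its end, in the units of the state.
- get_state(): the state, without advancing time (a new reading comes with each control period).
- snapshot(name): name is "scene" or "side" or "wrist"; returns a dict with "pixels" (480x640x3 uint8, blue, green, red), "camera_matrix" (3x3 intrinsics, pixels), "dist_coeffs" ([k1, k2, p1, p2, k3] as OpenCV has them; the pictures are not rectified), "world_to_cam" (4x4, takes a point from world to camera coordinates); the wrist camera has in their place "mount" (4x4, takes a point from camera to tool coordinates, whose origin is the TCP and whose axes are the flange's). Camera axes: x right, y down, z forward; pixel columns grow to the right and rows downward; lengths in m; the calibration is good to about 2 mm. A picture is of the moment at which its call begins: read the wrist's pose just before it. There is no depth.
- finish_job(): hands the job in; it is judged then, once.
The state is a dict: "clock": time; "q": joint angles; "qd": joint speeds; "joint_torque": joint torques, N m; "tool_pos": TCP position; "eef_rot": TCP orientation; "contact_force": force on the tool from outside, world axes, zero at the start; "moment": the same for the moment, N m; "opening": opening from 0.0 (shut) to 1.0 (fully open); "finger_force": force on a finger pad.
Only numpy, scipy, OpenCV 4.12 (cv2) and the standard library are available. Lean on these libraries where they do the work, as an engineer would, in place of code of your own. Each camera call takes 0.05 s, during which the arm holds its last target. There are 200 camera calls.

### The job

Find out which of the specimen holders still grip: bring the tilting test plate down level, stand every holder upright on its blue half beside the orange tab, then lift the tab until the plate is at its stop with all of them still on it, see which stay and which slide to the lip, and lower it level again. Then seat each holder that stayed fully down in the cavity of its own outline in the blue kit tray and stand each one that slid upright in the red tray, leaving the plate level and the jar, vial, dish, slide box and brush where they are.

Things in the scene. Friction and masses are not known exactly. Their poses are not given: they have to be found in the camera images.
- round_1_mid (a point): Specimen holder (may be absent): steel round base 46 mm across, 10 mm thick, 50 to 100 g, with a black post 12 x 12 mm upright at its centre, sides along its own x and y; 46 mm high in all. The point is at its centre, 23 mm above the underside; z points up the post. Its foot grips or is slippery: not visible, and its number says nothing.
- round_2_mid (a point): Specimen holder (may be absent): steel round base 46 mm across, 10 mm thick, 50 to 100 g, with a black post 12 x 12 mm upright at its centre, sides along its own x and y; 46 mm high in all. The point is at its centre, 23 mm above the underside; z points up the post. Its foot grips or is slippery: not visible, and its number says nothing.
- square_1_mid (a point): Specimen holder (may be absent): steel square base 38 x 38 mm, 10 mm thick, 50 to 100 g, with a black post 12 x 12 mm upright at its centre, sides along its own x and y; 46 mm high in all. The point is at its centre, 23 mm above the underside; z points up the post. Its foot grips or is slippery: not visible, and its number says nothing.
- square_2_mid (a point): Specimen holder (may be absent): steel square base 38 x 38 mm, 10 mm thick, 50 to 100 g, with a black post 12 x 12 mm upright at its centre, sides along its own x and y; 46 mm high in all. The point is at its centre, 23 mm above the underside; z points up the post. Its foot grips or is slippery: not visible, and its number says nothing.
- bar_1_mid (a point): Specimen holder (may be absent): steel oblong base 30 mm along its own x and 58 mm along its own y, 10 mm thick, 50 to 100 g, with a black post 12 x 12 mm upright at its centre, sides along its own x and y; 46 mm high in all. The point is at its centre, 23 mm above the underside; z points up the post. Its foot grips or is slippery: not visible, and its number says nothing.
- bar_2_mid (a point): Specimen holder (may be absent): steel oblong base 30 mm along its own x and 58 mm along its own y, 10 mm thick, 50 to 100 g, with a black post 12 x 12 mm upright at its centre, sides along its own x and y; 46 mm high in all. The point is at its centre, 23 mm above the underside; z points up the post. Its foot grips or is slippery: not visible, and its number says nothing.
- plate (a joint): Tilt of the aluminium test plate in rad: 0 level, 0.30 at its raised stop. Its far edge is hinged on a black base; lifting the orange tab at its near edge raises it. The hinge is stiff (1.0 N m): it stays where it is left, loaded too; raising takes 5 to 9 N at the tab, lowering a push of 2 to 4 N. On the raised plate a gripping holder stays put; a slippery one slides all the way to the lip.
- plate_hinge (a point): Middle of the plate's hinge line, about 26 mm above the table. The frame turns with the plate: x away from the tab (down the slope), z out of its top. Plate: x -210 to 0, y -140 to 140, top at z = 4 mm. At the hinge end a white lip 10 mm high has its inner face at x = -12; the other rims are 6 mm high, inner faces y = +-135 and x = -205. The half nearest the tab (x below -105) is painted blue.
- plate_tab (a point): Where to grip the orange tab, an upright fin outside the middle of the plate's near edge: 24 mm along the plate's x, 14 mm wide along y, 44 mm high (from -4 to 40 mm in the plate's z). The point lies at x = -235, z = 22 mm in the plate_hinge frame and moves on an arc about the hinge line.
- plate_zone (a point): Centre of the blue loading half, on the plate's top, at x = -155, y = 0, z = 4 mm in the plate_hinge frame. Four holders fit side by side along y, 64 mm apart.
- cavity_round (a point): Centre of the floor of the round cavity (52 mm across) in the blue kit tray (cavity floors yellow). The tray is 220 mm along its x, 90 mm along its y and 14 mm high; cavities are 8 mm deep, floors 6 mm above the table; axes are the tray's. At most one gripping holder of each outline is present.
- cavity_square (a point): Centre of the floor of the square cavity (44 x 44 mm, sides along the tray's x and y), 66 mm from the round one in the tray's +x.
- cavity_bar (a point): Centre of the floor of the oblong cavity (36 mm along the tray's x, 64 mm along its y), 60 mm from the square one in the tray's +x.
- redtray_floor (a point): Centre of the inner floor of the red reject tray: outside 220 mm along its x, 100 mm along its y, walls 4 mm thick and 14 mm high, floor 4 mm above the table. Room for three holders side by side along its x, 66 mm apart.
- jar: Small amber glass jar, 38 mm across, 50 mm high. A bystander. Origin at its underside.
- petri: Clear flat dish, 84 mm across, 16 mm high. A bystander. Origin at its underside.
- slidebox: Cream slide box 85 x 60 x 30 mm. A bystander. Origin at its underside.
- brush: Brush 170 mm long, lying. A bystander. Origin at its underside.
- vial: Glass vial 28 mm across, 55 mm high. A bystander. Origin at its underside.
There are look-alikes about, which are no part of the job. What is shaped like the part that bears round_2_mid but green or purple is not meant.

How it is judged:
By the outcome, as a careful person would: the job done as asked, in the order asked, and still so for the second after the job is handed in, with the robot touching nothing.
Of round_1, round_2, square_1, square_2, bar_1, bar_2 only 3 to 4 are there at a start; the rules pass over those that are not, and their reading is None.
At some moment in a run one of round_1, round_2, square_1, square_2, bar_1, bar_2 may be knocked a few centimetres aside while the robot is not near it.
It also fails if it takes over 210 s, if anything falls off the work surface, if the arm or the gripper's body presses on something with over 40 N, if the wrist force passes 120 N, or if a joint passes its speed limit or range.

## Working session

There is one attempt and no reset: what is moved stays moved. The work goes in short steps, Python scripts to look and compute and a tool call to move; the robot and the scene stay as the last step left them, time stands still between calls to the robot, and variables do not carry over. Pictures are saved under pics/ and viewed, at most 14 in all, crops included, and the job is handed in when it is done.

Besides the shell and the picture viewer there is one more tool, called after "Request:" in YAML: its name, and indented under it one key for each argument. play_rows: Moves the arm, as the interface text tells. Its arguments: {"type":"object","properties":{"rows":{"type":"array"},"claw":{"type":"number"},"squeeze":{"type":"number"}},"required":["rows"]}

```bash
ls; mkdir -p pics; python3 - <<'E'
from plant import *
import cv2
s=get_state();print(s['clock'],s['tool_pos'],s['eef_rot'],s['opening'])
try: print(nose_length)
except Exception as e: print(e)
for n in ['scene','side']:
    d=snapshot(n);cv2.imwrite(f'pics/{n}0.png',d['pixels']);print(n,d['camera_matrix'],d['dist_coeffs'],d['world_to_cam'])
E
```

```text
pics
0.0 [0.16231917 0.60322829 0.40392123] [ 1.31003062e-01  9.91381548e-01 -9.06687250e-04 -5.40903651e-05] 1.0026628194453113
0.166
scene [[585.14876567   0.         316.23687799]
 [  0.         585.14876567 245.51460386]
 [  0.           0.           1.        ]] [0.05214615 0.         0.         0.         0.        ] [[ 0.67299609  0.73948487  0.01543975 -0.4025624 ]
 [ 0.43808542 -0.38170333 -0.81386961 -0.1877737 ]
 [-0.59595085  0.554495   -0.58084239  1.63058534]
 [ 0.          0.          0.          1.        ]]
side [[550.95148668   0.         326.0494452 ]
 [  0.         550.95148668 238.80142572]
 [  0.           0.           1.        ]] [-0.03101723  0.          0.          0.          0.        ] [[ 0.91178148 -0.41040157  0.0150026  -0.49488787]
 [-0.30492662 -0.70101617 -0.64466742  0.24566185]
 [ 0.27508959  0.58322113 -0.76431593  1.03022563]
 [ 0.          0.          0.          1.        ]]
```

View pics/scene0.png

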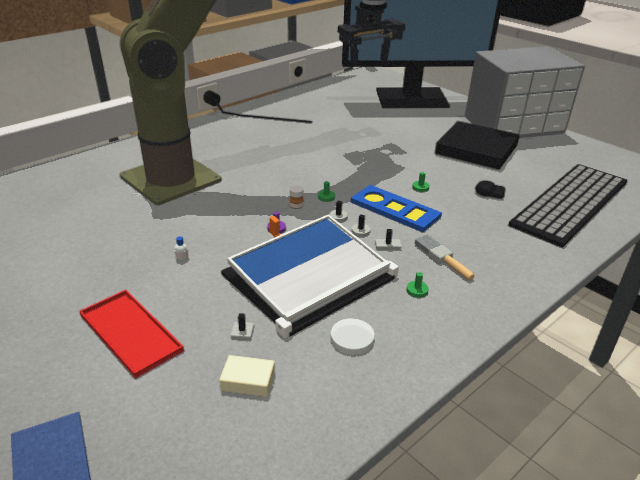

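View pics/side0.png

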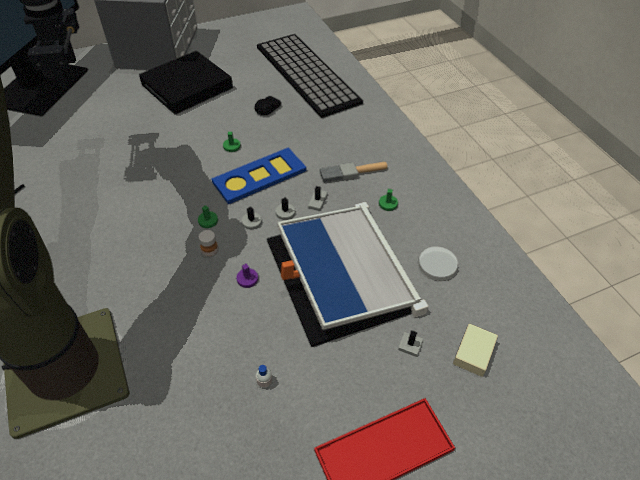

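The scene shows the plate tilted up, with a purple look-alike by the tab. There are four holders: three between the plate and the kit tray at about (339,208), (361,222) and (388,238), and one at (242,325). I'll zoom in and measure.

```bash
cat > h.py <<'E'
import numpy as np,cv2
from plant import *
from scipy.spatial.transform import Rotation as R
def cam(n):
    if n=='wrist':
        s=get_state();d=snapshot(n);T=np.eye(4);T[:3,:3]=R.from_quat(s['eef_rot']).as_matrix();T[:3,3]=s['tool_pos']
        d['C2W']=T@np.array(d['mount'])
    else:
        d=snapshot(n);d['C2W']=np.linalg.inv(np.array(d['world_to_cam']))
    return d
def ray(d,uv):
    p=cv2.undistortPoints(np.array([[uv]],float),np.array(d['camera_matrix']),np.array(d['dist_coeffs']))[0,0]
    r=d['C2W'][:3,:3]@np.array([p[0],p[1],1]);return d['C2W'][:3,3],r
def onz(d,uv,z):
    o,r=ray(d,uv);return (o+r*(z-o[2])/r[2])
def proj(d,P):
    W=np.linalg.inv(d['C2W']);return cv2.projectPoints(np.array(P,float).reshape(-1,3),cv2.Rodrigues(W[:3,:3])[0],W[:3,3],np.array(d['camera_matrix']),np.array(d['dist_coeffs']))[0][:,0]
def tri(ds,uvs):
    A=np.zeros((3,3));b=np.zeros(3)
    for d,uv in zip(ds,uvs):
        o,r=ray(d,uv);r=r/np.linalg.norm(r);M=np.eye(3)-np.outer(r,r);A+=M;b+=M@o
    return np.linalg.solve(A,b)
E
python3 - <<'E'
from h import *
a=cv2.imread('pics/scene0.png');b=cv2.imread('pics/side0.png')
A=cv2.resize(a[170:350,220:450],(766,600),interpolation=cv2.INTER_CUBIC)
cv2.imwrite('pics/cropA.png',A)
B=cv2.resize(b[170:370,190:470],(800,571),interpolation=cv2.INTER_CUBIC)
cv2.imwrite('pics/cropB.png',B)
E
```

```text
(no output)
```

View pics/cropA.png

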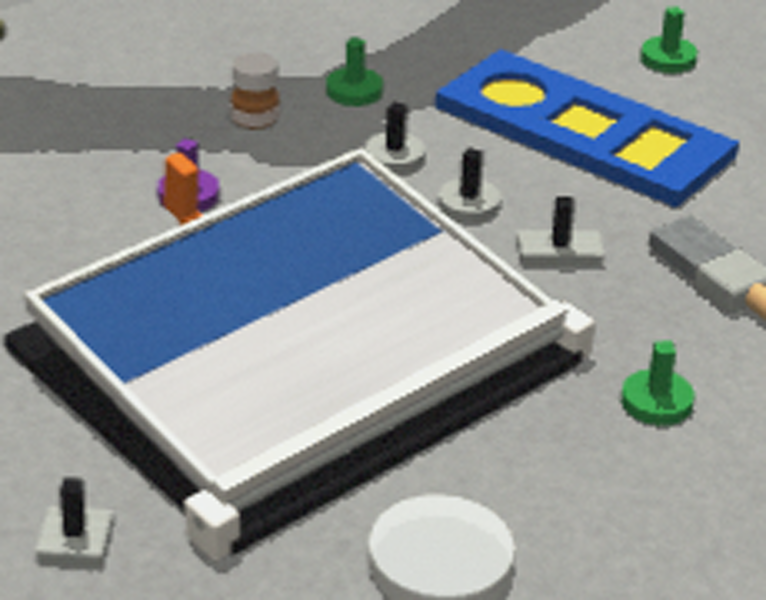

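View pics/cropB.png

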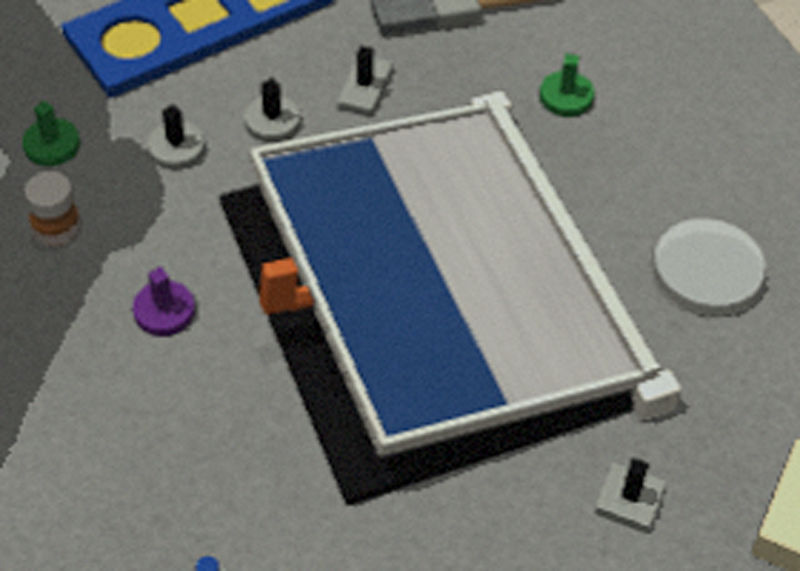

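```bash
python3 - <<'E'
from h import *
S=cam('scene');D=cam('side')
a=lambda u,v:(220+u/3.3304-.35,170+v/3.3333-.35)
b=lambda u,v:(190+u/2.857-.3,170+v/2.855-.3)
np.set_printoptions(precision=4,suppress=True)
for n,p,q in [('roundA',(398,106),(172,110)),('roundB',(472,152),(271,83)),('bar',(565,200),(366,50)),('sq',(72,482),(638,463)),('tabtop',(178,157),(280,264)),
 ('plate cornerFarR nearedge',(362,153),(257,152)),('plate corner nearL',(33,295),(382,445)),('hingeblkR',(577,318),(493,101)),('hingeblkL',(208,498),(657,380)),('blueA',(440,233),(376,140)),('blueB',(126,382),(506,404)),('jar top',(255,60),(48,180)),('purple',(188,145),(157,273)),
 ('basecornerL',(12,340),(349,500))]:
    print(n,tri([S,D],[a(*p),b(*q)]), onz(S,a(*p),.046),onz(D,b(*q),.046))
print('kit corners z.014')
for p in [(437,95),(500,52),(738,147),(678,195)]: print(onz(S,a(*p),.014))
for p in [(212.5,180),(292,150),(306,167),(228,197)]: print('side',onz(D,p,.014))
print('red')
for p in [(80,308),(128,292),(182,346),(137,372)]: print(onz(S,p,.014))
for p in [(315,451),(425,401),(454,445)]: print('side',onz(D,p,.014))
print('vial',tri([S,D],[(180,240),(264,369)]),'petri',onz(S,(353,336),.008),'slide',onz(S,(248,372),.03),'jar')
print('green',onz(S,(418,286),.005),onz(S,(326,196),.005),'brush',onz(S,(420,240),.01),onz(S,(472,273),.01))
E
```

```text
roundA [0.4489 0.2117 0.0459] [0.4489 0.2119 0.046 ] [0.4488 0.2113 0.046 ]
roundB [0.5308 0.2065 0.0473] [0.5295 0.2078 0.046 ] [0.5313 0.2079 0.046 ]
bar [0.616  0.2112 0.0469] [0.6152 0.2122 0.046 ] [0.6164 0.2122 0.046 ]
sq [ 0.6248 -0.2168  0.0477] [ 0.6234 -0.2163  0.046 ] [ 0.6257 -0.2154  0.046 ]
tabtop [ 0.4574 -0.003   0.096 ] [0.3963 0.044  0.046 ] [0.4701 0.0344 0.046 ]
plate cornerFarR nearedge [0.4913 0.1342 0.0571] [0.4786 0.1471 0.046 ] [0.4942 0.1431 0.046 ]
plate corner nearL [ 0.474  -0.1377  0.0549] [ 0.4632 -0.1294  0.046 ] [ 0.476  -0.1344  0.046 ]
hingeblkR [0.6956 0.1359 0.027 ] [0.7108 0.1169 0.046 ] [0.686  0.1192 0.046 ]
hingeblkL [ 0.6756 -0.1587  0.0353] [ 0.6849 -0.1668  0.046 ] [ 0.6707 -0.1635  0.046 ]
blueA [0.5844 0.12   0.0439] [0.5863 0.1182 0.046 ] [0.5835 0.1179 0.046 ]
blueB [ 0.5681 -0.1359  0.0414] [ 0.5725 -0.1385  0.046 ] [ 0.5664 -0.1389  0.046 ]
jar top [0.3372 0.1691 0.0546] [0.3274 0.1758 0.046 ] [0.3385 0.1796 0.046 ]
purple [0.3857 0.0625 0.0441] [0.3886 0.0595 0.046 ] [0.3856 0.0622 0.046 ]
basecornerL [ 0.4487 -0.1408  0.0053] [ 0.493  -0.1665  0.046 ] [ 0.4395 -0.1636  0.046 ]
kit corners z.014
[0.4199 0.2844 0.014 ]
[0.4055 0.3712 0.014 ]
[0.6228 0.4021 0.014 ]
[0.6347 0.3169 0.014 ]
side [0.4034 0.3672 0.014 ]
side [0.6232 0.3933 0.014 ]
side [0.6313 0.3196 0.014 ]
side [0.4204 0.2964 0.014 ]
red
[ 0.3682 -0.4232  0.014 ]
[ 0.3853 -0.3299  0.014 ]
[ 0.5914 -0.33    0.014 ]
[ 0.5939 -0.4219  0.014 ]
side [ 0.3712 -0.3351  0.014 ]
side [ 0.5874 -0.3337  0.014 ]
side [ 0.5921 -0.4227  0.014 ]
vial [ 0.3411 -0.1757  0.0501] petri [ 0.7789 -0.0694  0.008 ] slide [ 0.7356 -0.2855  0.03  ] jar
green [0.762  0.1451 0.005 ] [0.3584 0.2532 0.005 ] brush [0.6585 0.2767 0.01  ] [0.8145 0.264  0.01  ]
```

Both views agree: the posts are at z≈0.046, and the plate is tilted about 0.12 rad with a yaw of about -0.064. There are two rounds, one bar and one square. I'll move over the holders for a wrist view, turning towards the plate's yaw on the way.

```bash
cat >> h.py <<'E'
def go(*targets):
    """targets (x,y,z of TCP,yaw deg of tool y from world y or None); prints rows in sequence, each from the previous"""
    s=get_state();p=np.array(s['tool_pos']);Q=R.from_quat(s['eef_rot'])
    for t in targets:
        T=Q if t[3] is None else R.from_matrix(np.array([[-np.cos(np.radians(t[3])),-np.sin(np.radians(t[3])),0],[-np.sin(np.radians(t[3])),np.cos(np.radians(t[3])),0],[0,0,-1]]).T)
        d=Q.inv().apply(np.array(t[:3])-p);r=(Q.inv()*T).as_rotvec()
        n=max(np.linalg.norm(d)/.0417,np.degrees(np.linalg.norm(r))/7.16)
        print('row',np.round(np.r_[d,r]/.5,3).tolist(),'rows>=%.1f'%n)
        p=np.array(t[:3]);Q=T
def st():
    s=get_state();Q=R.from_quat(s['eef_rot']);y=Q.apply([0,1,0])
    print('t%.2f'%s['clock'],np.round(s['tool_pos'],4),'yaw %.1f'%np.degrees(np.arctan2(-y[0],y[1])),'tilt',np.round(Q.apply([0,0,1])[:2],3),'F',np.round(s['contact_force'],1),'open %.3f ff %.1f'%(s['opening'],np.max(s['finger_force'])))
E
python3 -c "
from h import *
st();go((.53,.15,.42,-3.7),(.457,-.004,.3,-3.7))"
```

```text
t0.20 [0.1623 0.6034 0.4042] yaw -15.1 tilt [-0.    -0.001] F [0.2 0.4 0.6] open 1.000 ff 0.0
row [-0.946, -0.685, -0.031, -0.002, 0.0, -0.396] rows>=14.0
row [0.126, -0.317, 0.24, 0.0, 0.0, 0.0] rows>=5.0
```

Request:
play_rows:
  rows:
    - [[-0.946,-0.685,-0.031,0,0,-0.4],[-0.946,-0.685,-0.031,0,0,-0.4],[-0.946,-0.685,-0.031,0,0,-0.4],[-0.946,-0.685,-0.031,0,0,-0.4],[-0.946,-0.685,-0.031,0,0,-0.4],[-0.946,-0.685,-0.031,0,0,-0.4],[-0.946,-0.685,-0.031,0,0,-0.4],[-0.946,-0.685,-0.031,0,0,-0.4],[-0.946,-0.685,-0.031,0,0,-0.4],[-0.946,-0.685,-0.031,0,0,-0.4],[-0.946,-0.685,-0.031,0,0,-0.4],[-0.946,-0.685,-0.031,0,0,-0.4],[-0.946,-0.685,-0.031,0,0,-0.4],[-0.946,-0.685,-0.031,0,0,-0.4],[-0.946,-0.685,-0.031,0,0,-0.4],[-0.946,-0.685,-0.031,0,0,-0.4],[-0.946,-0.685,-0.031,0,0,-0.4],[-0.946,-0.685,-0.031,0,0,-0.4]]
  claw: 1

```text
clock: 1.7
tool_pos: [0.5292, 0.1516, 0.4202]
eef_rot: [0.03, 1.0, 0.001, -0.0]
contact_force: [-0.4, 0.0, -0.3]
opening: 0.004
finger_force: 0.0
```

```bash
python3 -c "
from h import *
st();go((.457,-.004,.3,-3.7));d=cam('wrist');cv2.imwrite('pics/w0.png',d['pixels']);import pickle;pickle.dump(d,open('w0.pkl','wb'))
print(d['mount'],d['camera_matrix'])
"
```

```text
t1.70 [0.5292 0.1516 0.4202] yaw -3.4 tilt [-0.001  0.001] F [-0.4  0.  -0.3] open 0.004 ff 0.0
row [0.125, -0.32, 0.24, 0.002, -0.002, 0.009] rows>=5.0
[[ 2.23019865e-04 -9.63461316e-01 -2.67847423e-01  6.86322332e-02]
 [ 9.99999610e-01 -1.39571495e-05  8.82841991e-04 -5.21182617e-04]
 [-8.54322493e-04 -2.67847515e-01  9.63460938e-01  2.07706983e-02]
 [ 0.00000000e+00  0.00000000e+00  0.00000000e+00  1.00000000e+00]] [[358.34219436   0.         322.91702043]
 [  0.         358.34219436 236.72460727]
 [  0.           0.           1.        ]]
```

View pics/w0.png

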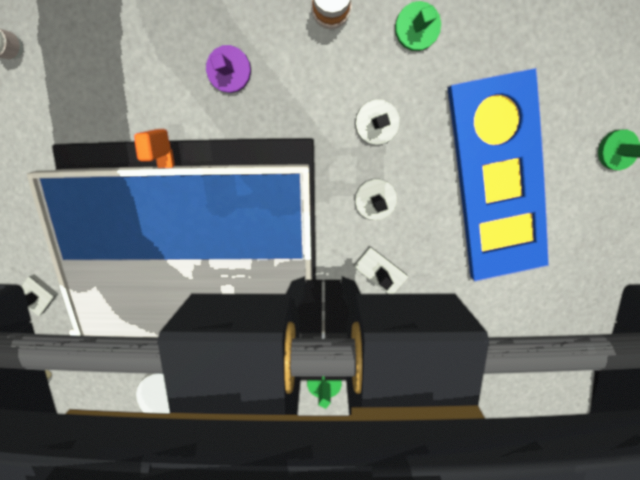

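The wrist view shows the two rounds at (378,122) and (376,200), the bar at (381,269), the kit cavities at (497,120), (503,181) and (507,232), and the tab at (150,145). I'll push the plate down now, and measure the holders and zoom in on the posts at the same time.

```bash
python3 - <<'E'
from h import *
import pickle
d=pickle.load(open('w0.pkl','rb'))
np.set_printoptions(precision=4,suppress=True)
im=d['pixels']
C=cv2.resize(im[95:300,345:425],None,fx=7,fy=2.9*1) if 0 else None
tiles=[cv2.resize(im[v-30:v+30,u-30:u+30],(390,390),interpolation=cv2.INTER_CUBIC) for u,v in [(378,122),(376,200),(381,272),(36,295)]]
cv2.imwrite('pics/posts.png',cv2.resize(np.vstack([np.hstack(tiles[:2]),np.hstack(tiles[2:])]),(600,600)))
for n,p,z in [('rA base',(378,122),.01),('rB base',(376,200),.01),('bar base',(381,270),.01),('cavR',(497,120),.006),('cavS',(503,181),.006),('cavB',(507,232),.006),('tabtop',(146,133),.094),('purple',(228,69),.01)]:
    print(n,onz(d,p,z))
for p in [(449,85),(535,69),(549,265),(473,280)]: print('kit',onz(d,p,.014))
st()
E
```

```text
rA base [0.4477 0.2143 0.01  ]
rB base [0.53   0.2102 0.01  ]
bar base [0.6124 0.2144 0.01  ]
cavR [0.4514 0.3429 0.006 ]
cavS [0.5172 0.3534 0.006 ]
cavB [0.5766 0.3624 0.006 ]
tabtop [0.4465 0.0086 0.094 ]
purple [0.3861 0.0638 0.01  ]
kit [0.4149 0.2873 0.014 ]
kit [0.4021 0.3773 0.014 ]
kit [0.6177 0.4129 0.014 ]
kit [0.6303 0.3219 0.014 ]
t1.75 [0.5291 0.1518 0.4202] yaw -3.4 tilt [-0.001  0.001] F [ 0.  -0.8  1.1] open 0.002 ff 0.0
```

View pics/posts.png

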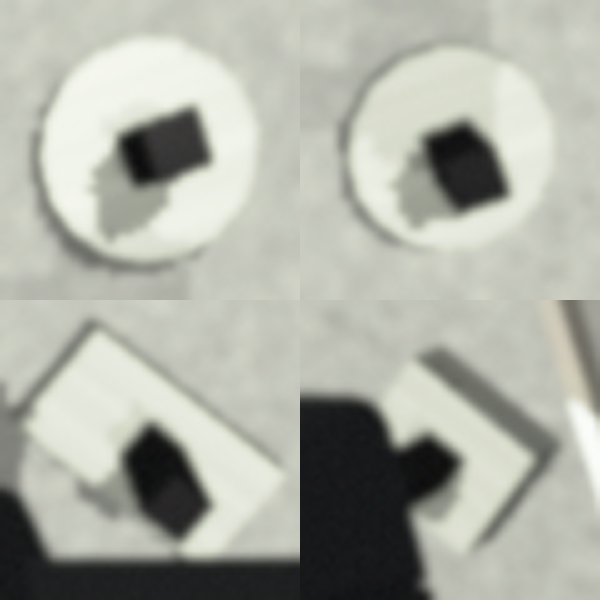

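Request:
play_rows:
  rows:
    - [[0.125,-0.32,0.24,0,0,0],[0.125,-0.32,0.24,0,0,0],[0.125,-0.32,0.24,0,0,0],[0.125,-0.32,0.24,0,0,0],[0.125,-0.32,0.24,0,0,0],[0.125,-0.32,0.24,0,0,0],[0.125,-0.32,0.24,0,0,0],[0.125,-0.32,0.24,0,0,0]]
  claw: 1

```text
clock: 2.42
tool_pos: [0.4582, -0.0042, 0.3005]
eef_rot: [0.03, 1.0, 0.001, 0.001]
contact_force: [0.9, 0.4, 0.2]
opening: 0.009
finger_force: 0.0
```

Request:
play_rows:
  rows:
    - [[0,0,0.01,0,0,0],[0,0,0.02,0,0,0],[0,0,0.03,0,0,0],[0,0,0.04,0,0,0],[0,0,0.05,0,0,0],[0,0,0.06,0,0,0],[0,0,0.07,0,0,0],[0,0,0.08,0,0,0],[0,0,0.09,0,0,0],[0,0,0.096,0,0,0],[0,0,0.102,0,0,0],[0,0,0.108,0,0,0],[0,0,0.114,0,0,0],[0,0,0.12,0,0,0],[0,0,0.126,0,0,0],[0,0,0.132,0,0,0]]

```text
clock: 3.75
tool_pos: [0.4577, -0.0058, 0.234]
eef_rot: [0.031, 1.0, 0.0, -0.0]
contact_force: [-1.4, 0.0, 3.2]
opening: 0.005
finger_force: 1.2
```

```bash
python3 -c "
from h import *
st();d=cam('side');cv2.imwrite('pics/s1.png',cv2.resize(d['pixels'][190:350,220:440],(800,582),interpolation=cv2.INTER_CUBIC))"
```

```text
t3.75 [ 0.4577 -0.0058  0.234 ] yaw -3.6 tilt [-0.  0.] F [-1.4  0.   3.2] open 0.005 ff 1.2
```

View pics/s1.png

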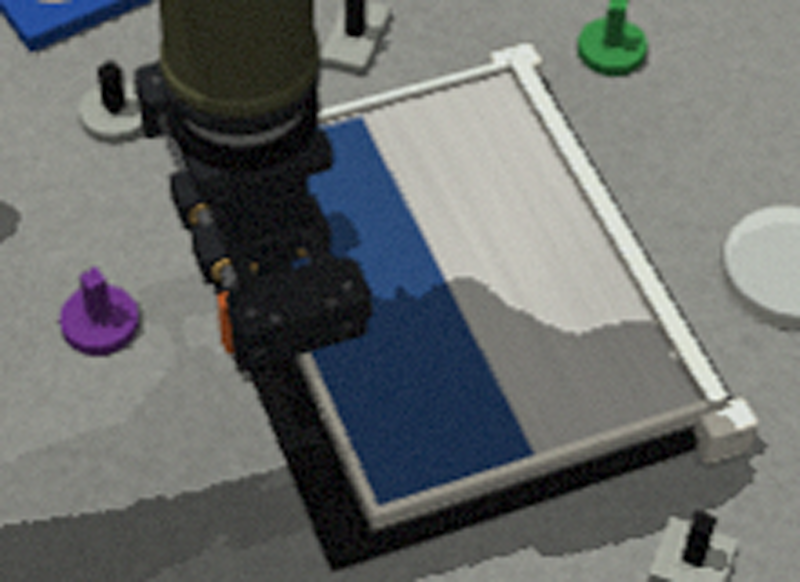

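The side view shows the gripper pushing the tab down at 3 N, with the near edge still slightly up. I'll push further until the force rises.

Request:
play_rows:
  rows:
    - [[0,0,0.004,0,0,0],[0,0,0.006,0,0,0],[0,0,0.008,0,0,0],[0,0,0.01,0,0,0],[0,0,0.01,0,0,0]]

```text
clock: 4.22
tool_pos: [0.4574, -0.0057, 0.232]
eef_rot: [0.031, 1.0, -0.0, 0.001]
contact_force: [-6.1, 1.2, 38.1]
opening: 0.005
finger_force: 19.1
```

Request:
play_rows:
  rows:
    - [[0,0,0.002,0,0,0],[0,0,0.004,0,0,0],[0,0,0.004,0,0,0]]

```text
clock: 4.47
tool_pos: [0.4572, -0.0057, 0.2317]
eef_rot: [0.031, 1.0, -0.0, 0.002]
contact_force: [-8.6, 1.6, 60.5]
opening: 0.007
finger_force: 30.4
```

The plate is level: the tip stopped at z=0.066 as predicted, and the force rose. Next I'll fetch round A.

```bash
python3 -c "
from h import *
st();go((.457,-.005,.30,-3.5),(.448,.2125,.27,16.5),(.448,.2125,.18,16.5))"
```

```text
t4.47 [ 0.4572 -0.0057  0.2317] yaw -3.6 tilt [ 0.005 -0.001] F [-8.6  1.6 60.5] open 0.007 ff 30.4
row [-0.0, 0.001, -0.137, -0.001, 0.009, -0.002] rows>=1.6
row [0.045, 0.433, 0.06, 0.0, 0.0, -0.698] rows>=5.3
row [0.0, 0.0, 0.18, 0.0, 0.0, 0.0] rows>=2.2
```

Request:
play_rows:
  rows:
    - [[0,0,-0.07,0,0,0],[0,0,-0.14,0,0.01,0],[0,0,-0.14,0,0.01,0],[0.045,0.434,-0.08,0,0.01,-0.698],[0.045,0.434,-0.08,0,0.01,-0.698],[0.045,0.434,-0.08,0,0.01,-0.698],[0.045,0.434,-0.08,0,0.01,-0.698],[0.045,0.434,-0.08,0,0.01,-0.698],[0.045,0.434,-0.08,0,0.01,-0.698],[0.045,0.434,-0.08,0,0.01,-0.698],[0.045,0.434,-0.08,0,0.01,-0.698],[0.045,0.434,-0.08,0,0.01,-0.698],[0.045,0.434,-0.08,0,0.01,-0.698]]
  claw: 0.55

```text
clock: 5.55
tool_pos: [0.4493, 0.2099, 0.2672]
eef_rot: [-0.141, 0.99, -0.001, -0.003]
contact_force: [-0.7, -1.0, 0.5]
opening: 0.451
finger_force: 0.0
```

```bash
python3 -c "
from h import *
st();go((.448,.2125,.18,16.5))
d=cam('side');im=d['pixels'].copy()
cv2.imwrite('pics/s2.png',cv2.resize(im[150:350,180:460],(800,571),interpolation=cv2.INTER_CUBIC))
import pickle;pickle.dump((d,cam('scene')),open('lvl.pkl','wb'))"
```

```text
t5.55 [0.4493 0.2099 0.2672] yaw 16.2 tilt [-0.005 -0.002] F [-0.7 -1.   0.5] open 0.451 ff 0.0
row [0.0, 0.006, 0.174, -0.002, -0.011, -0.01] rows>=2.1
```

View pics/s2.png

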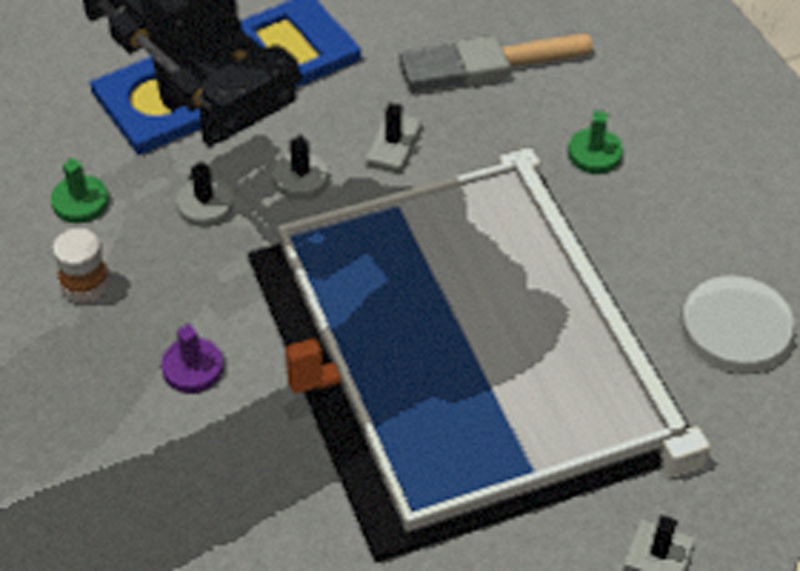

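The plate is level with the blue half clear, and round A is under the gripper. I'll descend and grip.

Request:
play_rows:
  rows:
    - [[0,0.006,0.06,0,-0.01,0],[0,0.006,0.12,0,-0.01,0],[0,0.006,0.16,0,-0.01,0],[0,0.006,0.174,0,-0.01,0],[0,0.006,0.174,0,-0.01,0],[0,0.006,0.174,0,-0.01,0]]

```text
clock: 6.15
tool_pos: [0.4478, 0.2146, 0.1806]
eef_rot: [-0.142, 0.99, 0.0, 0.0]
contact_force: [-0.3, -0.6, 0.6]
opening: 0.449
finger_force: 0.0
```

Request:
play_rows:
  rows:
    - [[0,0,0,0,0,0],[0,0,0,0,0,0],[0,0,0,0,0,0],[0,0,0,0,0,0],[0,0,0,0,0,0],[0,0,0,0,0,0]]
  claw: 1
  squeeze: 20

```text
clock: 6.65
tool_pos: [0.4478, 0.215, 0.1808]
eef_rot: [-0.143, 0.99, 0.001, 0.001]
contact_force: [-0.8, -0.9, 6.0]
opening: 0.133
finger_force: 20.0
```

```bash
python3 - <<'E'
from h import *
import pickle
d,S=pickle.load(open('lvl.pkl','rb'))
np.set_printoptions(precision=4,suppress=True)
f=lambda U,V:(180+U/2.857-.3,150+V/2.855-.3)
for n,p,z in [('bl L',(401,207),.03),('bl R',(533,470),.03),('tab',(303,350),.066),('nrL',(281,233),.036),('nrR',(408,527),.036),('lip top R inner',(517,170),.036)]: print(n,onz(d,f(*p),z))
st();go((.448,.2125,.29,None),(.536,.09,.29,-3.7),(.536,.09,.212,-3.7))
E
```

```text
bl L [0.5827 0.1226 0.03  ]
bl R [ 0.5678 -0.1363  0.03  ]
tab [ 0.4521 -0.0025  0.066 ]
nrL [0.4849 0.1299 0.036 ]
nrR [ 0.4692 -0.1458  0.036 ]
lip top R inner [0.6816 0.1172 0.036 ]
t6.65 [0.4478 0.215  0.1808] yaw 16.4 tilt [0.001 0.001] F [-0.8 -0.9  6. ] open 0.133 ff 20.0
row [0.001, -0.005, -0.218, 0.0, 0.0, 0.0] rows>=2.6
row [-0.1, -0.285, -0.0, 0.003, 0.002, 0.701] rows>=3.6
row [0.0, 0.0, 0.156, 0.0, 0.0, 0.0] rows>=1.9
```

Request:
play_rows:
  rows:
    - [[0,0,-0.07,0,0,0],[0,0,-0.14,0,0,0],[0,0,-0.218,0,0,0],[-0.1,-0.285,-0.218,0,0,0.7],[-0.1,-0.285,-0.218,0,0,0.7],[-0.1,-0.285,-0.218,0,0,0.7],[-0.1,-0.285,-0.218,0,0,0.7],[-0.1,-0.285,-0.218,0,0,0.7],[-0.1,-0.285,-0.218,0,0,0.7],[-0.1,-0.285,-0.218,0,0,0.7],[-0.1,-0.285,-0.218,0,0,0.7],[-0.1,-0.285,-0.218,0,0,0.7],[-0.1,-0.285,-0.218,0,0,0.7]]

```text
clock: 7.73
tool_pos: [0.5353, 0.0936, 0.2891]
eef_rot: [0.031, 1.0, 0.001, -0.0]
contact_force: [0.2, 0.4, -0.6]
opening: 0.131
finger_force: 20.0
```

```bash
python3 -c "
from h import *
st();go((.5355,.089,.212,-3.4))"
```

```text
t7.73 [0.5353 0.0936 0.2891] yaw -3.5 tilt [-0.001  0.001] F [ 0.2  0.4 -0.6] open 0.131 ff 20.0
row [-0.001, -0.009, 0.154, 0.003, -0.001, -0.004] rows>=1.9
```

Request:
play_rows:
  rows:
    - [[0,-0.01,0.06,0,0,0],[0,-0.01,0.12,0,0,0],[0,-0.01,0.14,0,0,0],[0,-0.01,0.15,0,0,0],[0,-0.01,0.154,0,0,0],[0,-0.01,0.157,0,0,0],[0,-0.01,0.157,0,0,0]]

```text
clock: 8.32
tool_pos: [0.5359, 0.0877, 0.2114]
eef_rot: [0.032, 0.999, 0.001, 0.001]
contact_force: [-0.4, -0.2, -0.5]
opening: 0.133
finger_force: 20.0
```

Request:
play_rows:
  rows:
    - [[0,0,0,0,0,0],[0,0,0,0,0,0],[0,0,0,0,0,0],[0,0,0,0,0,0]]
  claw: 0.6

```text
clock: 8.65
tool_pos: [0.5357, 0.0874, 0.2111]
eef_rot: [0.032, 0.999, 0.001, 0.0]
contact_force: [-0.6, 0.4, -0.7]
opening: 0.393
finger_force: 0.0
```

```bash
python3 -c "
from h import *
st();go((.5355,.089,.29,None),(.530,.209,.27,16.5),(.530,.209,.18,16.5))"
```

```text
t8.65 [0.5357 0.0874 0.2111] yaw -3.7 tilt [0.001 0.001] F [-0.6  0.4 -0.7] open 0.393 ff 0.0
row [0.0, 0.003, -0.158, 0.0, 0.0, 0.0] rows>=1.9
row [0.026, 0.239, 0.04, 0.002, 0.002, -0.704] rows>=2.9
row [0.0, 0.0, 0.18, 0.0, 0.0, 0.0] rows>=2.2
```

Request:
play_rows:
  rows:
    - [[0,0,-0.07,0,0,0],[0,0,-0.14,0,0,0],[0,0,-0.158,0,0,0],[0.026,0.242,-0.118,0,0,-0.704],[0.026,0.242,-0.118,0,0,-0.704],[0.026,0.242,-0.118,0,0,-0.704],[0.026,0.242,-0.118,0,0,-0.704],[0.026,0.242,-0.118,0,0,-0.704],[0.026,0.242,-0.118,0,0,-0.704],[0.026,0.242,-0.118,0,0,-0.704],[0.026,0.242,-0.118,0,0,-0.704],[0.026,0.242,-0.118,0,0,-0.704]]

```text
clock: 9.65
tool_pos: [0.5306, 0.2074, 0.2698]
eef_rot: [-0.142, 0.99, -0.0, 0.0]
contact_force: [0.1, 1.0, 0.4]
opening: 0.402
finger_force: 0.0
```

```bash
cat >> h.py <<'E'
def check(pts):
    for n in ('side','scene'):
        d=cam(n)
        for p in pts:
            u,v=proj(d,p)[0].round().astype(int);print(n,p,(int(u),int(v)),'gray',int(d['pixels'][v-1:v+2,u-1:u+2].mean()))
    return
E
python3 -c "
from h import *
st();go((.530,.209,.18,16.5));check([(.530,.209,.035),(.616,.2115,.035),(.6245,-.216,.035),(.5357,.0875,.065)])"
```

```text
t9.65 [0.5306 0.2074 0.2698] yaw 16.4 tilt [ 0. -0.] F [0.1 1.  0.4] open 0.402 ff 0.0
row [0.0, 0.003, 0.18, -0.0, 0.0, -0.005] rows>=2.2
side (0.53, 0.209, 0.035) (284, 202) gray 11
side (0.616, 0.2115, 0.035) (318, 191) gray 8
side (0.6245, -0.216, 0.035) (412, 335) gray 18
side (0.5357, 0.0875, 0.065) (307, 229) gray 11
scene (0.53, 0.209, 0.035) (362, 219) gray 22
scene (0.616, 0.2115, 0.035) (389, 234) gray 25
scene (0.6245, -0.216, 0.035) (242, 319) gray 23
scene (0.5357, 0.0875, 0.065) (327, 228) gray 23
```

All four are where I expected. I'll grip round B.

Request:
play_rows:
  rows:
    - [[0,0.003,0.06,0,0,0],[0,0.003,0.12,0,0,0],[0,0.003,0.16,0,0,0],[0,0.003,0.18,0,0,0],[0,0.003,0.18,0,0,0],[0,0.003,0.18,0,0,0]]

```text
clock: 10.25
tool_pos: [0.53, 0.2105, 0.18]
eef_rot: [-0.144, 0.99, 0.0, 0.0]
contact_force: [0.4, -0.4, -0.4]
opening: 0.399
finger_force: 0.0
```

Request:
play_rows:
  rows:
    - [[0,0,0,0,0,0],[0,0,0,0,0,0],[0,0,0,0,0,0],[0,0,0,0,0,0],[0,0,0,0,0,0]]
  claw: 1

```text
clock: 10.67
tool_pos: [0.5301, 0.2105, 0.1805]
eef_rot: [-0.144, 0.99, 0.001, 0.001]
contact_force: [0.1, -0.8, 4.8]
opening: 0.136
finger_force: 20.0
```

```bash
python3 -c "
from h import *
st();go((.530,.209,.29,None),(.532,.024,.29,-3.4),(.532,.024,.211,-3.4))"
```

```text
t10.67 [0.5301 0.2105 0.1805] yaw 16.5 tilt [0.001 0.001] F [ 0.1 -0.8  4.8] open 0.136 ff 20.0
row [0.001, -0.003, -0.219, 0.0, 0.0, 0.0] rows>=2.6
row [0.101, -0.356, -0.001, 0.003, 0.002, 0.695] rows>=4.4
row [0.0, 0.0, 0.158, 0.0, 0.0, 0.0] rows>=1.9
```

Request:
play_rows:
  rows:
    - [[0,0,-0.08,0,0,0],[0,0,-0.16,0,0,0],[0,0,-0.22,0,0,0],[0,0,-0.22,0,0,0],[0.1,-0.358,-0.22,0,0,0.695],[0.1,-0.358,-0.22,0,0,0.695],[0.1,-0.358,-0.22,0,0,0.695],[0.1,-0.358,-0.22,0,0,0.695],[0.1,-0.358,-0.22,0,0,0.695],[0.1,-0.358,-0.22,0,0,0.695],[0.1,-0.358,-0.22,0,0,0.695],[0.1,-0.358,-0.22,0,0,0.695],[0.1,-0.358,-0.22,0,0,0.695],[0.1,-0.358,-0.22,0,0,0.695]]

```text
clock: 11.83
tool_pos: [0.5327, 0.0264, 0.2895]
eef_rot: [0.028, 1.0, 0.001, -0.0]
contact_force: [0.2, 0.1, -0.8]
opening: 0.13
finger_force: 20.0
```

Request:
play_rows:
  rows:
    - [[0,0,0.06,0,0,0],[0,0,0.12,0,0,0],[0,0,0.14,0,0,0],[0,0,0.15,0,0,0],[0,0,0.156,0,0,0],[0,0,0.159,0,0,0],[0,0,0.159,0,0,0]]

```text
clock: 12.42
tool_pos: [0.5331, 0.0249, 0.2109]
eef_rot: [0.029, 1.0, 0.001, 0.001]
contact_force: [0.7, -0.1, -0.8]
opening: 0.134
finger_force: 20.0
```

```bash
python3 -c "
from h import *
st();go((.532,.024,.29,None),(.615,.212,.27,-39.4),(.615,.212,.18,-39.4))"
```

```text
t12.42 [0.5331 0.0249 0.2109] yaw -3.4 tilt [0.001 0.001] F [ 0.7 -0.1 -0.8] open 0.134 ff 20.0
row [0.002, -0.002, -0.158, 0.0, 0.0, 0.0] rows>=1.9
row [-0.143, 0.385, 0.041, 0.003, 0.002, 1.257] rows>=5.0
row [0.0, 0.0, 0.18, 0.0, 0.0, 0.0] rows>=2.2
```

Request:
play_rows:
  rows:
    - [[0,0,0,0,0,0],[0,0,0,0,0,0],[0,0,0,0,0,0],[0,0,-0.08,0,0,0],[0,0,-0.158,0,0,0],[0,0,-0.158,0,0,0],[-0.141,0.383,-0.117,0,0,0.9],[-0.141,0.383,-0.117,0,0,0.9],[-0.141,0.383,-0.117,0,0,0.9],[-0.141,0.383,-0.117,0,0,0.9],[-0.141,0.383,-0.117,0,0,0.9],[-0.141,0.383,-0.117,0,0,0.9],[-0.141,0.383,-0.117,0,0,0.9],[-0.141,0.383,-0.117,0,0,0.9],[-0.141,0.383,-0.117,0,0,0.9],[-0.141,0.383,-0.117,0,0,0.9]]
  claw: 0.6

```text
clock: 13.75
tool_pos: [0.6145, 0.2094, 0.2689]
eef_rot: [0.253, 0.967, -0.0, -0.0]
contact_force: [-0.2, -0.4, 0.2]
opening: 0.399
finger_force: 0.0
```

Request:
play_rows:
  rows:
    - [[0,0,0,0,0,0.357],[0,0,0,0,0,0.357],[0,0,0,0,0,0.357],[0,0,0,0,0,0.357]]

```text
clock: 14.08
tool_pos: [0.6145, 0.2105, 0.2689]
eef_rot: [0.337, 0.942, 0.0, -0.0]
contact_force: [-0.3, -0.2, -0.2]
opening: 0.4
finger_force: 0.0
```

```bash
python3 -c "
from h import *
st();go((.615,.212,.18,-39.4));check([(.616,.2115,.035),(.6245,-.216,.035),(.5357,.0875,.065),(.533,.025,.065)])"
```

```text
t14.08 [0.6145 0.2105 0.2689] yaw -39.4 tilt [-0.  0.] F [-0.3 -0.2 -0.2] open 0.400 ff 0.0
row [0.001, 0.003, 0.178, 0.0, -0.001, 0.001] rows>=2.1
side (0.616, 0.2115, 0.035) (318, 191) gray 6
side (0.6245, -0.216, 0.035) (412, 335) gray 17
side (0.5357, 0.0875, 0.065) (307, 229) gray 10
side (0.533, 0.025, 0.065) (317, 250) gray 7
scene (0.616, 0.2115, 0.035) (389, 234) gray 23
scene (0.6245, -0.216, 0.035) (242, 319) gray 23
scene (0.5357, 0.0875, 0.065) (327, 228) gray 24
scene (0.533, 0.025, 0.065) (305, 238) gray 24
```

Request:
play_rows:
  rows:
    - [[0,0.003,0.06,0,0,0],[0,0.003,0.12,0,0,0],[0,0.003,0.16,0,0,0],[0,0.003,0.178,0,0,0],[0,0.003,0.178,0,0,0],[0,0.003,0.178,0,0,0]]

```text
clock: 14.68
tool_pos: [0.6157, 0.2126, 0.1798]
eef_rot: [0.337, 0.941, 0.001, -0.0]
contact_force: [0.3, 0.5, 0.6]
opening: 0.402
finger_force: 0.0
```

Request:
play_rows:
  rows:
    - [[0,0,0,0,0,0],[0,0,0,0,0,0],[0,0,0,0,0,0],[0,0,0,0,0,0],[0,0,0,0,0,0]]
  claw: 1

```text
clock: 15.1
tool_pos: [0.6157, 0.2129, 0.1803]
eef_rot: [0.337, 0.941, 0.001, 0.0]
contact_force: [0.3, -0.2, 3.4]
opening: 0.135
finger_force: 20.0
```

```bash
python3 -c "
from h import *
st();go((.615,.212,.30,None),(.528,-.039,.30,-3.4),(.528,-.039,.211,-3.4))"
```

```text
t15.10 [0.6157 0.2129 0.1803] yaw -39.4 tilt [0.001 0.001] F [ 0.3 -0.2  3.4] open 0.135 ff 20.0
row [-0.0, -0.002, -0.239, 0.0, 0.0, 0.0] rows>=2.9
row [-0.184, -0.498, -0.001, 0.003, 0.001, -1.257] rows>=6.4
row [0.0, 0.0, 0.178, 0.0, 0.0, 0.0] rows>=2.1
```

Request:
play_rows:
  rows:
    - [[0,0,-0.08,0,0,0],[0,0,-0.16,0,0,0],[0,0,-0.24,0,0,0],[0,0,-0.24,0,0,0],[-0.184,-0.5,-0.24,0,0,-0.9],[-0.184,-0.5,-0.24,0,0,-0.9],[-0.184,-0.5,-0.24,0,0,-0.9],[-0.184,-0.5,-0.24,0,0,-0.9],[-0.184,-0.5,-0.24,0,0,-0.9],[-0.184,-0.5,-0.24,0,0,-0.9],[-0.184,-0.5,-0.24,0,0,-0.9],[-0.184,-0.5,-0.24,0,0,-0.9],[-0.184,-0.5,-0.24,0,0,-0.9],[-0.184,-0.5,-0.24,0,0,-0.9],[-0.184,-0.5,-0.24,0,0,-0.9],[-0.184,-0.5,-0.24,0,0,-0.9]]

```text
clock: 16.43
tool_pos: [0.5283, -0.0371, 0.2995]
eef_rot: [0.117, 0.993, 0.001, 0.0]
contact_force: [-0.5, 0.8, -0.8]
opening: 0.138
finger_force: 20.0
```

Request:
play_rows:
  rows:
    - [[0,0,0,0,0,-0.357],[0,0,0,0,0,-0.357],[0,0,0,0,0,-0.357],[0,0,0,0,0,-0.357],[0,0,0,0,0,-0.357]]

```text
clock: 16.85
tool_pos: [0.528, -0.0383, 0.2995]
eef_rot: [0.03, 1.0, 0.001, -0.0]
contact_force: [0.3, -0.2, -1.0]
opening: 0.137
finger_force: 20.0
```

```bash
python3 -c "
from h import *
st();go((.528,-.039,.2105,-3.4))"
```

```text
t16.85 [ 0.528  -0.0383  0.2995] yaw -3.4 tilt [0.    0.001] F [ 0.3 -0.2 -1. ] open 0.137 ff 20.0
row [-0.0, -0.002, 0.178, 0.002, -0.0, -0.001] rows>=2.1
```

Request:
play_rows:
  rows:
    - [[0,-0.001,0.08,0,0,0],[0,-0.001,0.14,0,0,0],[0,-0.001,0.16,0,0,0],[0,-0.001,0.17,0,0,0],[0,-0.001,0.176,0,0,0],[0,-0.001,0.179,0,0,0],[0,-0.001,0.179,0,0,0]]

```text
clock: 17.43
tool_pos: [0.5283, -0.0393, 0.2109]
eef_rot: [0.03, 1.0, 0.001, 0.001]
contact_force: [-0.4, 0.0, -0.4]
opening: 0.14
finger_force: 20.0
```

Request:
play_rows:
  rows:
    - [[0,0,0,0,0,0],[0,0,0,0,0,0],[0,0,0,0,0,0],[0,0,-0.08,0,0,0],[0,0,-0.16,0,0,0],[0,0,-0.24,0,0,0],[-0.08,-0.32,-0.42,0,0,0],[-0.08,-0.32,-0.42,0,0,0],[-0.08,-0.32,-0.42,0,0,0],[-0.08,-0.32,-0.42,0,0,0],[-0.08,-0.32,-0.42,0,0,0],[-0.08,-0.32,-0.42,0,0,0],[-0.08,-0.32,-0.42,0,0,0],[-0.08,-0.32,-0.42,0,0,0]]
  claw: 0.6

```text
clock: 18.6
tool_pos: [0.5578, -0.2001, 0.4194]
eef_rot: [0.029, 1.0, 0.001, -0.001]
contact_force: [0.2, -0.5, 0.3]
opening: 0.403
finger_force: 0.0
```

```bash
python3 -c "
from h import *
import pickle
st();d=cam('wrist');cv2.imwrite('pics/w1.png',d['pixels']);pickle.dump(d,open('w1.pkl','wb'))"
```

```text
t18.60 [ 0.5578 -0.2001  0.4194] yaw -3.3 tilt [-0.001  0.002] F [ 0.2 -0.5  0.3] open 0.403 ff 0.0
```

View pics/w1.png

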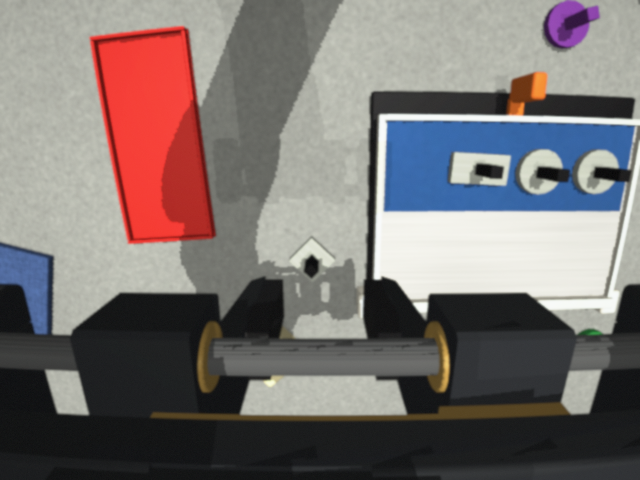

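The wrist view shows the bar and both rounds standing on the blue half at (480,168), (541,171) and (597,171). The square is at (312,258), rotated about 45°, and the red tray is on the left.

```bash
python3 - <<'E'
from h import *
import pickle
np.set_printoptions(precision=4,suppress=True)
d=pickle.load(open('w1.pkl','rb'));im=d['pixels']
g=im[228:285,280:345].mean(2).astype(np.uint8)
m=((g>190)).astype(np.uint8)
n,l,s,c=cv2.connectedComponentsWithStats(m);k=1+np.argmax(s[1:,4]);ys,xs=np.nonzero(l==k);print(n,s[k],np.percentile(g,[10,50,90,99]))
h=cv2.convexHull(np.c_[xs+280,ys+228].astype(np.float32))
W=np.array([onz(d,p[0],.010)[:2] for p in h]);r=cv2.minAreaRect((W*1000).astype(np.float32));print(r)
print('postbase',onz(d,(312,258),.010))
for p in [(92,38),(186,28),(214,236),(130,243)]: print('red',onz(d,p,.014))
print('tab top',onz(d,(539,82),.066)); 
for p in [(376,119),(640,122)]: print('nr',onz(d,p,.034))
for p in [(385,212),(620,212)]: print('blue',onz(d,p,.03))
E
```

```text
11 [  9  11  46  29 531] [113. 181. 215. 222.]
((624.6262817382812, -216.12646484375), (37.17818069458008, 38.4757194519043), 42.519283294677734)
postbase [ 0.6211 -0.2155  0.01  ]
red [ 0.3741 -0.4223  0.014 ]
red [ 0.3742 -0.3242  0.014 ]
red [ 0.5876 -0.3231  0.014 ]
red [ 0.5901 -0.4214  0.014 ]
tab top [0.4493 0.     0.066 ]
nr [ 0.474  -0.1427  0.034 ]
nr [0.4861 0.1337 0.034 ]
blue [ 0.568  -0.1346  0.03  ]
blue [0.5819 0.1279 0.03  ]
```

```bash
python3 -c "
from h import *
st();go((.6246,-.2161,.30,-47.5),(.6246,-.2161,.18,-47.5))"
```

```text
t18.65 [ 0.5579 -0.1996  0.4192] yaw -3.2 tilt [-0.002  0.003] F [0.2 0.4 0.4] open 0.402 ff 0.0
row [-0.135, -0.026, 0.238, 0.003, -0.006, 1.545] rows>=6.2
row [0.0, 0.0, 0.24, 0.0, 0.0, 0.0] rows>=2.9
```

Request:
play_rows:
  rows:
    - [[-0.135,-0.026,0.238,0,0,0.95],[-0.135,-0.026,0.238,0,0,0.95],[-0.135,-0.026,0.238,0,0,0.95],[-0.135,-0.026,0.238,0,0,0.95],[-0.135,-0.026,0.238,0,0,0.95],[-0.135,-0.026,0.238,0,0,0.95],[-0.135,-0.026,0.238,0,0,0.95]]

```text
clock: 19.23
tool_pos: [0.6248, -0.2173, 0.3018]
eef_rot: [0.262, 0.965, 0.001, 0.0]
contact_force: [-0.1, 0.1, 0.2]
opening: 0.399
finger_force: 0.0
```

Request:
play_rows:
  rows:
    - [[0,0,0,0,0,0.595],[0,0,0,0,0,0.595],[0,0,0,0,0,0.595],[0,0,0,0,0,0.595],[0,0,0,0,0,0.595]]

```text
clock: 19.65
tool_pos: [0.6248, -0.2182, 0.3026]
eef_rot: [0.403, 0.915, 0.001, 0.001]
contact_force: [-0.2, -1.3, 0.1]
opening: 0.401
finger_force: 0.0
```

```bash
python3 -c "
from h import *
st();go((.6246,-.2161,.18,-47.5));check([(.6246,-.2161,.035),(.5357,.0875,.065),(.533,.025,.065),(.528,-.039,.065)])"
```

```text
t19.65 [ 0.6248 -0.2182  0.3026] yaw -47.5 tilt [0.002 0.001] F [-0.2 -1.3  0.1] open 0.401 ff 0.0
row [0.004, 0.002, 0.245, 0.004, 0.002, 0.001] rows>=2.9
side (0.6246, -0.2161, 0.035) (412, 335) gray 21
side (0.5357, 0.0875, 0.065) (307, 229) gray 18
side (0.533, 0.025, 0.065) (317, 250) gray 17
side (0.528, -0.039, 0.065) (328, 274) gray 21
scene (0.6246, -0.2161, 0.035) (242, 319) gray 26
scene (0.5357, 0.0875, 0.065) (327, 228) gray 26
scene (0.533, 0.025, 0.065) (305, 238) gray 24
scene (0.528, -0.039, 0.065) (281, 248) gray 37
```

Request:
play_rows:
  rows:
    - [[0.004,0.002,0.08,0,0,0],[0.004,0.002,0.16,0,0,0],[0.004,0.002,0.22,0,0,0],[0.004,0.002,0.244,0,0,0],[0.004,0.002,0.244,0,0,0],[0.004,0.002,0.244,0,0,0]]

```text
clock: 20.25
tool_pos: [0.6246, -0.2162, 0.1792]
eef_rot: [0.404, 0.915, 0.001, 0.0]
contact_force: [0.2, 0.7, -0.2]
opening: 0.399
finger_force: 0.0
```

Request:
play_rows:
  rows:
    - [[0,0,0,0,0,0],[0,0,0,0,0,0],[0,0,0,0,0,0],[0,0,0,0,0,0],[0,0,0,0,0,0]]
  claw: 1

```text
clock: 20.67
tool_pos: [0.6244, -0.2163, 0.1794]
eef_rot: [0.404, 0.915, 0.0, 0.0]
contact_force: [-0.8, 0.7, 3.2]
opening: 0.137
finger_force: 20.0
```

```bash
python3 -c "
from h import *
st();go((.6246,-.2161,.30,None),(.5245,-.103,.30,-3.4),(.5245,-.103,.211,-3.4))"
```

```text
t20.67 [ 0.6244 -0.2163  0.1794] yaw -47.7 tilt [0.001 0.001] F [-0.8  0.7  3.2] open 0.137 ff 20.0
row [0.0, 0.001, -0.241, 0.0, 0.0, 0.0] rows>=2.9
row [0.302, 0.004, 0.0, 0.002, 0.001, -1.545] rows>=6.2
row [0.0, 0.0, 0.178, 0.0, 0.0, 0.0] rows>=2.1
```

Request:
play_rows:
  rows:
    - [[0,0,-0.08,0,0,0],[0,0,-0.16,0,0,0],[0,0,-0.24,0,0,0],[0,0,-0.24,0,0,0],[0.302,0.004,-0.24,0,0,-0.95],[0.302,0.004,-0.24,0,0,-0.95],[0.302,0.004,-0.24,0,0,-0.95],[0.302,0.004,-0.24,0,0,-0.95],[0.302,0.004,-0.24,0,0,-0.95],[0.302,0.004,-0.24,0,0,-0.95],[0.302,0.004,-0.24,0,0,-0.95],[0.302,0.004,-0.24,0,0,-0.95]]

```text
clock: 21.67
tool_pos: [0.525, -0.1047, 0.2989]
eef_rot: [0.179, 0.984, 0.0, 0.001]
contact_force: [0.2, 0.8, -0.0]
opening: 0.133
finger_force: 20.0
```

Request:
play_rows:
  rows:
    - [[0,0,0,0,0,-0.595],[0,0,0,0,0,-0.595],[0,0,0,0,0,-0.595],[0,0,0,0,0,-0.595],[0,0,0,0,0,-0.595]]

```text
clock: 22.08
tool_pos: [0.5245, -0.1044, 0.2987]
eef_rot: [0.032, 1.0, 0.0, 0.0]
contact_force: [-0.8, -0.4, -0.2]
opening: 0.135
finger_force: 20.0
```

```bash
python3 -c "
from h import *
st();go((.5245,-.103,.2094,-3.4))"
```

```text
t22.08 [ 0.5245 -0.1044  0.2987] yaw -3.6 tilt [0.    0.001] F [-0.8 -0.4 -0.2] open 0.135 ff 20.0
row [0.0, 0.003, 0.179, 0.001, 0.001, -0.008] rows>=2.1
```

Request:
play_rows:
  rows:
    - [[0,0.003,0.08,0,0,0],[0,0.003,0.14,0,0,0],[0,0.003,0.16,0,0,0],[0,0.003,0.17,0,0,0],[0,0.003,0.176,0,0,0],[0,0.003,0.179,0,0,0],[0,0.003,0.179,0,0,0]]

```text
clock: 22.67
tool_pos: [0.5246, -0.1019, 0.2103]
eef_rot: [0.03, 1.0, 0.0, 0.001]
contact_force: [0.5, 0.4, -0.2]
opening: 0.134
finger_force: 20.0
```

Request:
play_rows:
  rows:
    - [[0,0,0,0,0,0],[0,0,0,0,0,0],[0,0,0,0,0,0],[0,0,-0.08,0,0,0],[0,0,-0.16,0,0,0],[0,0,-0.2,0,0,0],[0,0,-0.2,0,0,0]]
  claw: 0.55

```text
clock: 23.25
tool_pos: [0.5255, -0.102, 0.3139]
eef_rot: [0.03, 1.0, 0.0, 0.004]
contact_force: [0.3, 0.2, -0.4]
opening: 0.451
finger_force: 0.0
```

```bash
python3 -c "
from h import *
st();go((.4505,-.0015,.30,-3.3),(.4505,-.0015,.195,-3.3));check([(.5245,-.103,.065),(.5357,.0875,.065),(.533,.025,.065),(.528,-.039,.065)])"
```

```text
t23.25 [ 0.5255 -0.102   0.3139] yaw -3.4 tilt [0.009 0.   ] F [ 0.3  0.2 -0.4] open 0.451 ff 0.0
row [0.162, 0.192, 0.027, 0.001, 0.017, -0.005] rows>=3.0
row [0.0, 0.0, 0.21, 0.0, 0.0, 0.0] rows>=2.5
side (0.5245, -0.103, 0.065) (340, 299) gray 15
side (0.5357, 0.0875, 0.065) (307, 229) gray 13
side (0.533, 0.025, 0.065) (317, 250) gray 17
side (0.528, -0.039, 0.065) (328, 274) gray 13
scene (0.5245, -0.103, 0.065) (257, 259) gray 24
scene (0.5357, 0.0875, 0.065) (327, 228) gray 25
scene (0.533, 0.025, 0.065) (305, 238) gray 21
scene (0.528, -0.039, 0.065) (281, 248) gray 22
```

Request:
play_rows:
  rows:
    - [[0.162,0.192,0.027,0,0,0],[0.162,0.192,0.027,0,0,0],[0.162,0.192,0.027,0,0,0],[0.162,0.192,0.027,0,0,0],[0.162,0.192,0.027,0,0,0],[0.162,0.192,0.027,0,0,0],[0.162,0.192,0.1,0,0,0],[0.162,0.192,0.16,0,0,0],[0.162,0.192,0.2,0,0,0],[0.162,0.192,0.237,0,0,0],[0.162,0.192,0.237,0,0,0],[0.162,0.192,0.237,0,0,0]]

```text
clock: 24.35
tool_pos: [0.4505, -0.0031, 0.1898]
eef_rot: [0.031, 1.0, -0.001, -0.001]
contact_force: [-0.2, -0.3, 1.3]
opening: 0.451
finger_force: 0.0
```

Request:
play_rows:
  rows:
    - [[0,0,0,0,0,0],[0,0,0,0,0,0],[0,0,0,0,0,0],[0,0,0,0,0,0],[0,0,0,0,0,0],[0,0,0,0,0,0]]
  claw: 1
  squeeze: 30

```text
clock: 24.85
tool_pos: [0.4502, 0.0009, 0.1917]
eef_rot: [0.028, 1.0, 0.003, 0.0]
contact_force: [1.1, 7.2, -5.1]
opening: 0.15
finger_force: 30.0
```

```bash
python3 - <<'E'
from h import *
st()
s=get_state();p=np.array(s['tool_pos']);Q=R.from_quat(s['eef_rot'])
# grasp point in plate frame -> arc
yaw=np.radians(-3.3);ex=np.array([np.cos(yaw),np.sin(yaw),0]);ey=np.array([-np.sin(yaw),np.cos(yaw),0])
H=np.array([.685,-.015,.026])
for th in np.linspace(.03,.30,10):
    r=R.from_rotvec(ey*th);P=H+r.apply(p-H)
    d=Q.inv().apply(P-p)/.5;rv=(Q.inv()*(r*Q)).as_rotvec()/.5
    print(round(th,2),np.round(d,3).tolist(),np.round(rv,3).tolist())
E
```

```text
t24.85 [0.4502 0.0009 0.1917] yaw -3.2 tilt [0.001 0.005] F [ 1.1  7.2 -5.1] open 0.150 ff 30.0
0.03 [-0.01, 0.0, -0.014] [-0.0, 0.06, 0.0]
0.06 [-0.021, 0.0, -0.028] [-0.0, 0.12, 0.001]
0.09 [-0.032, 0.0, -0.041] [-0.0, 0.18, 0.001]
0.12 [-0.043, 0.0, -0.054] [-0.0, 0.24, 0.001]
0.15 [-0.055, 0.0, -0.067] [-0.0, 0.3, 0.002]
0.18 [-0.067, 0.0, -0.079] [-0.0, 0.36, 0.002]
0.21 [-0.079, 0.0, -0.091] [-0.001, 0.42, 0.002]
0.24 [-0.092, 0.0, -0.102] [-0.001, 0.48, 0.003]
0.27 [-0.105, 0.0, -0.113] [-0.001, 0.54, 0.003]
0.3 [-0.119, 0.001, -0.124] [-0.001, 0.6, 0.003]
```

Request:
play_rows:
  rows:
    - [[0,0.006,0,0,0,0],[-0.005,0.006,-0.007,0,0.03,0],[-0.01,0.006,-0.014,0,0.06,0],[-0.016,0.006,-0.021,0,0.09,0],[-0.021,0.006,-0.028,0,0.12,0],[-0.026,0.006,-0.035,0,0.15,0],[-0.032,0.006,-0.041,0,0.18,0],[-0.038,0.006,-0.048,0,0.21,0],[-0.043,0.006,-0.054,0,0.24,0],[-0.049,0.006,-0.06,0,0.27,0],[-0.055,0.006,-0.067,0,0.3,0],[-0.055,0.006,-0.067,0,0.3,0]]

```text
clock: 25.85
tool_pos: [0.4779, -0.0, 0.2254]
eef_rot: [0.03, 0.997, 0.003, -0.075]
contact_force: [1.3, 1.6, -0.2]
opening: 0.158
finger_force: 30.0
```

Request:
play_rows:
  rows:
    - [[-0.005,0,-0.007,0,0.03,0],[-0.01,0,-0.014,0,0.06,0],[-0.016,0,-0.021,0,0.09,0],[-0.021,0,-0.028,0,0.12,0],[-0.026,0,-0.035,0,0.15,0],[-0.032,0,-0.041,0,0.18,0],[-0.038,0,-0.048,0,0.21,0],[-0.043,0,-0.054,0,0.24,0],[-0.049,0,-0.06,0,0.27,0],[-0.055,0,-0.067,0,0.3,0],[-0.055,0,-0.067,0,0.3,0]]

```text
clock: 26.77
tool_pos: [0.5098, -0.0018, 0.2542]
eef_rot: [0.03, 0.988, 0.005, -0.15]
contact_force: [2.0, 0.6, -1.4]
opening: 0.152
finger_force: 30.0
```

```bash
python3 -c "
from h import *
st();d=cam('side');cv2.imwrite('pics/s3.png',cv2.resize(d['pixels'][170:370,200:480],(800,571),interpolation=cv2.INTER_CUBIC))"
```

```text
t26.77 [ 0.5098 -0.0018  0.2542] yaw -3.4 tilt [-0.295  0.019] F [ 2.   0.6 -1.4] open 0.152 ff 30.0
```

View pics/s3.png

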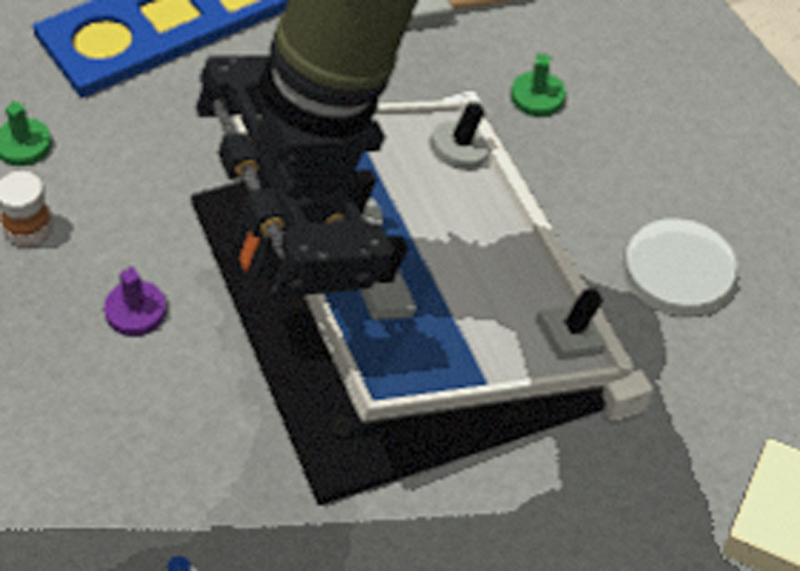

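Round A and the square have slid to the lip, while round B and the bar stayed on blue. I'll nudge up to confirm the stop and give the holders a moment.

Request:
play_rows:
  rows:
    - [[-0.002,0,-0.003,0,0.01,0],[-0.004,0,-0.006,0,0.02,0],[-0.006,0,-0.009,0,0.03,0],[-0.006,0,-0.009,0,0.03,0],[-0.006,0,-0.009,0,0.03,0],[-0.006,0,-0.009,0,0.03,0]]

```text
clock: 27.32
tool_pos: [0.5123, -0.002, 0.2545]
eef_rot: [0.029, 0.987, 0.006, -0.159]
contact_force: [0.5, 5.3, -29.9]
opening: 0.16
finger_force: 30.0
```

```bash
python3 -c "
from h import *
st();d=cam('side');cv2.imwrite('pics/s4.png',d['pixels']);d=cam('scene');cv2.imwrite('pics/c4.png',d['pixels'])"
```

```text
t27.32 [ 0.5123 -0.002   0.2545] yaw -3.4 tilt [-0.313  0.02 ] F [  0.5   5.3 -29.9] open 0.160 ff 30.0
```

The force confirms the stop. Now I'll compute the lowering arc.

```bash
python3 - <<'E'
from h import *
s=get_state();p=np.array(s['tool_pos']);Q=R.from_quat(s['eef_rot'])
yaw=np.radians(-3.3);ey=np.array([-np.sin(yaw),np.cos(yaw),0]);H=np.array([.685,-.015,.026])
for th in np.linspace(-.03,-.30,10):
    r=R.from_rotvec(ey*th);P=H+r.apply(p-H);print(round(th,2),np.round(Q.inv().apply(P-p)/.5,3).tolist(),np.round(H+r.apply(p-H),3))
E
```

```text
-0.03 [0.01, -0.0, 0.014] [ 0.506 -0.002  0.249]
-0.06 [0.019, -0.0, 0.029] [ 0.499 -0.001  0.244]
-0.09 [0.027, -0.0, 0.044] [ 0.493 -0.001  0.238]
-0.12 [0.036, -0.0, 0.059] [ 0.486 -0.     0.232]
-0.15 [0.043, -0.0, 0.074] [ 0.48  -0.     0.226]
-0.18 [0.051, -0.0, 0.09] [0.474 0.    0.22 ]
-0.21 [0.057, -0.0, 0.106] [0.469 0.001 0.213]
-0.24 [0.064, -0.0, 0.122] [0.463 0.001 0.207]
-0.27 [0.07, -0.0, 0.138] [0.458 0.001 0.2  ]
-0.3 [0.075, -0.0, 0.154] [0.453 0.001 0.193]
```

Request:
play_rows:
  rows:
    - [[0.005,0,0.007,0,-0.03,0],[0.01,0,0.014,0,-0.06,0],[0.015,0,0.022,0,-0.09,0],[0.019,0,0.029,0,-0.12,0],[0.023,0,0.036,0,-0.15,0],[0.027,0,0.044,0,-0.18,0],[0.032,0,0.052,0,-0.21,0],[0.036,0,0.059,0,-0.24,0],[0.043,0,0.074,0,-0.3,0],[0.051,0,0.09,0,-0.36,0],[0.057,0,0.106,0,-0.42,0],[0.061,0,0.114,0,-0.45,0],[0.064,0,0.122,0,-0.48,0],[0.067,0,0.13,0,-0.51,0],[0.07,0,0.138,0,-0.54,0],[0.073,0,0.146,0,-0.57,0],[0.075,0,0.154,0,-0.6,0],[0.077,0,0.16,0,-0.625,0],[0.078,0,0.162,0,-0.63,0]]

```text
clock: 29.0
tool_pos: [0.4502, 0.002, 0.193]
eef_rot: [0.029, 1.0, -0.001, -0.001]
contact_force: [-0.7, 1.9, 0.3]
opening: 0.154
finger_force: 30.0
```

```bash
python3 -c "
from h import *
st()"
```

```text
t29.00 [0.4502 0.002  0.193 ] yaw -3.3 tilt [-0.002 -0.001] F [-0.7  1.9  0.3] open 0.154 ff 30.0
```

Request:
play_rows:
  rows:
    - [[0,0,0.003,0,0,0],[0,0,0.006,0,0,0],[0,0,0.008,0,0,0],[0,0,0.01,0,0,0],[0,0,0.01,0,0,0]]

```text
clock: 29.42
tool_pos: [0.4503, 0.0018, 0.1904]
eef_rot: [0.029, 1.0, 0.0, 0.0]
contact_force: [-4.8, 2.4, 31.4]
opening: 0.156
finger_force: 30.0
```

The plate is level and firm at 31 N. I'll release and go over the plate for a wrist view.

Request:
play_rows:
  rows:
    - [[0,0,-0.008,0,0,0],[0,0,-0.008,0,0,0],[0,0,-0.008,0,0,0],[0,0,-0.008,0,0,0],[0,0,-0.08,0,0,0],[0,0,-0.16,0,0,0],[0,0,-0.24,0,0,0],[0,0,-0.32,0,0,0],[-0.3,-0.006,-0.46,0,0,0],[-0.3,-0.006,-0.46,0,0,0],[-0.3,-0.006,-0.46,0,0,0],[-0.3,-0.006,-0.46,0,0,0],[-0.3,-0.006,-0.46,0,0,0],[-0.3,-0.006,-0.46,0,0,0],[-0.3,-0.006,-0.46,0,0,0]]
  claw: 0.55
  squeeze: 20

```text
clock: 30.67
tool_pos: [0.6002, -0.0103, 0.4162]
eef_rot: [0.029, 1.0, -0.0, -0.002]
contact_force: [-0.8, 0.3, 0.2]
opening: 0.448
finger_force: 0.0
```

```bash
python3 -c "
from h import *
import pickle
st();d=cam('wrist');cv2.imwrite('pics/w2.png',d['pixels']);pickle.dump(d,open('w2.pkl','wb'))"
```

```text
t30.67 [ 0.6002 -0.0103  0.4162] yaw -3.4 tilt [-0.004 -0.   ] F [-0.8  0.3  0.2] open 0.448 ff 0.0
```

View pics/w2.png

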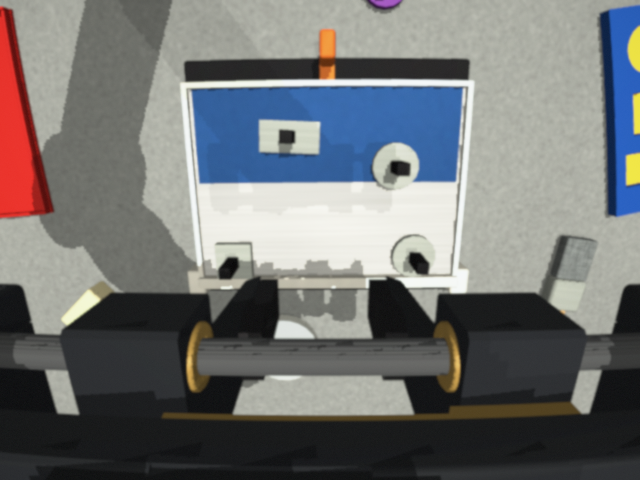

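The wrist view shows the bar at (288,137) and round B at (396,166), which has been shifted. The square is at the lip at (235,257) and round A is at the lip at (414,255). I'll measure these and check where round B was while the plate was at the stop.

```bash
python3 - <<'E'
from h import *
import pickle
np.set_printoptions(precision=4,suppress=True)
d=pickle.load(open('w2.pkl','rb'))
for n,p in [('bar base',(289.5,137)),('rB base',(396,166)),('sq base',(235,258)),('rA base',(413,255))]: print(n,onz(d,p,.04))
for n,p in [('bar top',(286,136)),('rB top',(401,168.5))]: print(n,onz(d,p,.076))
# plate frame position of rB at stop from saved pictures
S=cam('side');C=cam('scene')
a=cv2.imread('pics/s4.png');c=cv2.imread('pics/c4.png')
yaw=np.radians(-3.3);Rz=R.from_euler('z',yaw);H=np.array([.685,-.015,.026])
Rt=Rz*R.from_euler('y',.30)
w=onz(d,(396,166),.04);pf=Rz.inv().apply(w-H);print('plate frame rB now',pf)
for nm,q in [('orig',np.array([-.154,.031,.03])),('now',np.r_[pf[:2],.03])]:
    print(nm,proj(S,H+Rt.apply(q))[0],proj(C,H+Rt.apply(q))[0])
A=cv2.resize(a[210:290,270:390],(400,266),interpolation=cv2.INTER_CUBIC);B=cv2.resize(c[160:280,250:400],(400,320),interpolation=cv2.INTER_CUBIC)
B2=cv2.resize(S['pixels'][210:290,270:390],(400,266),interpolation=cv2.INTER_CUBIC);B3=cv2.resize(C['pixels'][160:280,250:400],(400,320),interpolation=cv2.INTER_CUBIC)
cv2.imwrite('pics/cmp.png',np.vstack([np.hstack([A,B2]),np.hstack([B,B3])]))
E
```

```text
bar base [ 0.5275 -0.0386  0.04  ]
rB base [0.561  0.0634 0.04  ]
sq base [ 0.6463 -0.106   0.04  ]
rA base [0.654  0.0807 0.04  ]
bar top [ 0.5269 -0.0384  0.076 ]
rB top [0.5605 0.0607 0.076 ]
plate frame rB now [-0.1283  0.0711  0.014 ]
orig [324.6458 237.3214] [309.7161 227.8368]
now [328.7361 222.8619] [331.2342 229.4393]
```

View pics/cmp.png

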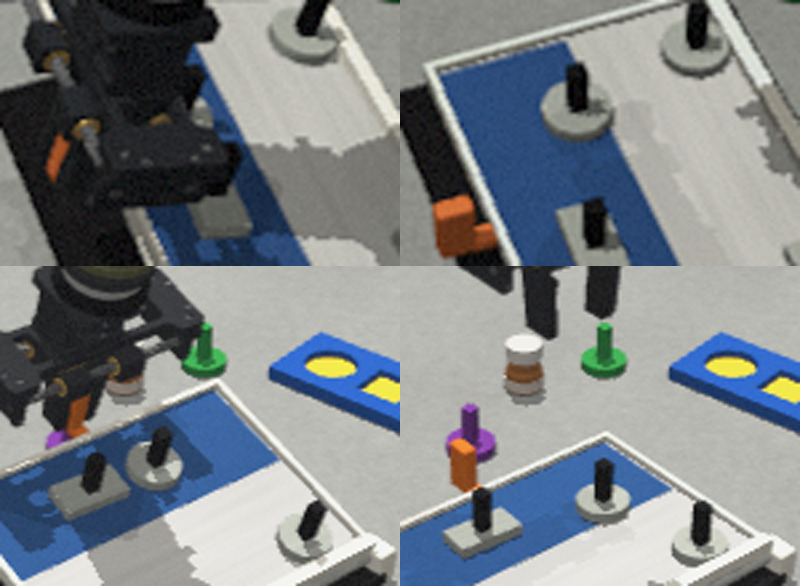

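At the stop, round B was still in its slot on the blue, so it grips and was knocked afterwards. One zoom for the post angles.

```bash
python3 - <<'E'
from h import *
im=cv2.imread('pics/w2.png')
t=[cv2.resize(im[v-26:v+26,u-26:u+26],(300,300),interpolation=cv2.INTER_CUBIC) for u,v in [(397,166),(413,258),(289,137),(235,258)]]
cv2.imwrite('pics/posts2.png',np.vstack([np.hstack(t[:2]),np.hstack(t[2:])]))
st();go((.561,.062,.30,-3.4),(.561,.062,.2105,-3.4))
E
```

```text
t30.82 [ 0.5997 -0.0102  0.4164] yaw -3.3 tilt [-0.005 -0.001] F [-0.7 -0.6  0.4] open 0.453 ff 0.0
row [0.085, 0.14, 0.233, -0.002, -0.009, 0.003] rows>=3.4
row [0.0, 0.0, 0.179, 0.0, 0.0, 0.0] rows>=2.1
```

View pics/posts2.png

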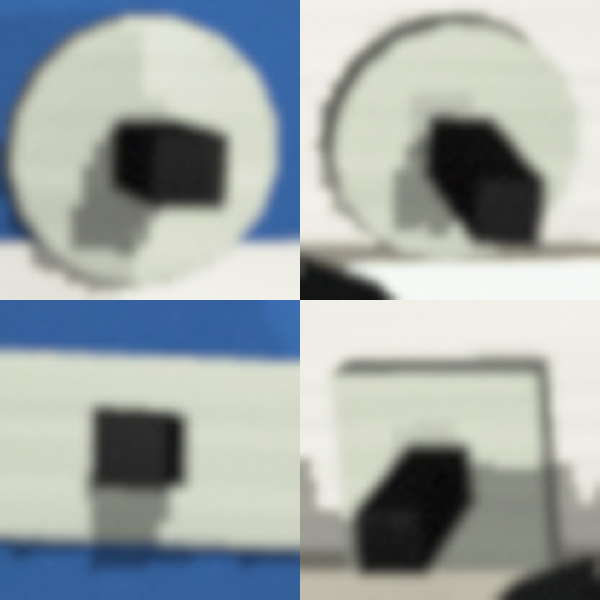

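All the posts are aligned with the tool to within a couple of degrees. I'll pick up round B.

Request:
play_rows:
  rows:
    - [[0.085,0.142,0.233,0,-0.009,0],[0.085,0.142,0.233,0,-0.009,0],[0.085,0.142,0.233,0,-0.009,0],[0.085,0.142,0.233,0,-0.009,0],[0.085,0.142,0.233,0,-0.009,0],[0.085,0.142,0.233,0,-0.009,0],[0.085,0.142,0.233,0,-0.009,0]]

```text
clock: 31.4
tool_pos: [0.5634, 0.0623, 0.3021]
eef_rot: [0.03, 1.0, -0.0, 0.003]
contact_force: [0.5, 0.4, 0.3]
opening: 0.456
finger_force: 0.0
```

Request:
play_rows:
  rows:
    - [[0,0,0.08,0,0,0],[0,0,0.14,0,0,0],[0,0,0.17,0,0,0],[0,0,0.18,0,0,0],[0,0,0.18,0,0,0],[0,0,0.18,0,0,0]]

```text
clock: 31.9
tool_pos: [0.5641, 0.0627, 0.2125]
eef_rot: [0.03, 1.0, 0.0, 0.003]
contact_force: [0.3, -0.1, -0.4]
opening: 0.447
finger_force: 0.0
```

Request:
play_rows:
  rows:
    - [[0,0,0,0,0,0],[0,0,0,0,0,0],[0,0,0,0,0,0],[0,0,0,0,0,0],[0,0,0,0,0,0]]
  claw: 1

```text
clock: 32.32
tool_pos: [0.5634, 0.0631, 0.2117]
eef_rot: [0.03, 1.0, 0.0, 0.002]
contact_force: [0.1, -0.0, 3.7]
opening: 0.134
finger_force: 20.0
```

```bash
python3 -c "
from h import *
st();go((.561,.062,.33,None),(.56,.35,.42,-3.4))"
```

```text
t32.32 [0.5634 0.0631 0.2117] yaw -3.4 tilt [0.004 0.   ] F [ 0.1 -0.   3.7] open 0.134 ff 20.0
row [0.004, -0.002, -0.237, 0.0, 0.0, 0.0] rows>=2.8
row [0.035, 0.575, -0.18, 0.001, 0.009, 0.0] rows>=7.2
```

Request:
play_rows:
  rows:
    - [[0,0,-0.08,0,0,0],[0,0,-0.16,0,0,0],[0,0,-0.24,0,0.009,0],[0.039,0.573,-0.417,0,0.009,0],[0.039,0.573,-0.417,0,0.009,0],[0.039,0.573,-0.417,0,0.009,0],[0.039,0.573,-0.417,0,0.009,0],[0.039,0.573,-0.417,0,0.009,0],[0.039,0.573,-0.417,0,0.009,0],[0.039,0.573,-0.417,0,0.009,0],[0.039,0.573,-0.417,0,0.009,0],[0.039,0.573,-0.417,0,0.009,0],[0.039,0.573,-0.417,0,0.009,0],[0.039,0.573,-0.417,0,0.009,0]]

```text
clock: 33.48
tool_pos: [0.5605, 0.3481, 0.4186]
eef_rot: [0.031, 1.0, -0.002, -0.001]
contact_force: [-0.4, 0.2, -0.8]
opening: 0.135
finger_force: 20.0
```

```bash
python3 - <<'E'
from h import *
import pickle
np.set_printoptions(precision=4,suppress=True)
st();d=cam('wrist');im=d['pixels'];cv2.imwrite('pics/w3.png',im);pickle.dump(d,open('w3.pkl','wb'))
hsv=cv2.cvtColor(im,cv2.COLOR_BGR2HSV)
m=cv2.inRange(hsv,(20,100,80),(35,255,255))
n,l,s,c=cv2.connectedComponentsWithStats(m)
print('cam',d['C2W'][:3,3])
for k in range(1,n):
    if s[k,4]>300:
        cn=max(cv2.findContours((l==k).astype(np.uint8),cv2.RETR_EXTERNAL,cv2.CHAIN_APPROX_NONE)[0],key=len)
        W=np.array([onz(d,p[0],.006)[:2] for p in cv2.convexHull(cn)])*1000
        r=cv2.minAreaRect(W.astype(np.float32));e=cv2.minEnclosingCircle(W.astype(np.float32));print(s[k],r,e)
b=cv2.inRange(hsv,(100,120,60),(125,255,255))|m
n,l,s,c=cv2.connectedComponentsWithStats(b);k=1+np.argmax(s[1:,4]);
cn=max(cv2.findContours((l==k).astype(np.uint8),cv2.RETR_EXTERNAL,cv2.CHAIN_APPROX_NONE)[0],key=len)
W=np.array([onz(d,p[0],.014)[:2] for p in cv2.convexHull(cn)])*1000
print('tray',s[k],cv2.minAreaRect(W.astype(np.float32)))
E
```

```text
t33.48 [0.5605 0.3481 0.4186] yaw -3.5 tilt [-0.002 -0.003] F [-0.4  0.2 -0.8] open 0.135 ff 20.0
cam [0.492  0.3517 0.3979]
[ 287   73   49   51 1976] ((450.9867248535156, 340.8939514160156), (49.81266403198242, 49.454227447509766), 86.36531066894531) ((450.78369140625, 340.61639404296875), 25.413183212280273)
[ 301  138   47   47 1605] ((516.3121337890625, 350.9286193847656), (42.97262954711914, 43.048728942871094), 8.723791122436523) ((516.3920288085938, 350.76019287109375), 29.144929885864258)
[ 306  195   61   40 1700] ((576.13525390625, 360.2838134765625), (34.75548553466797, 62.97798538208008), 9.341632843017578) ((576.0076904296875, 360.47412109375), 34.804962158203125)
[255 323  15  70 546] ((755.4175415039062, 257.0628967285156), (17.060710906982422, 102.54668426513672), 82.62059783935547) ((755.5164794921875, 257.82745361328125), 51.40260314941406)
[376 323  15  70 525] ((764.6919555664062, 411.02960205078125), (102.41117095947266, 16.455684661865234), 1.4031920433044434) ((764.6737060546875, 411.77337646484375), 51.24962615966797)
[369 406 143  13 921] ((855.138916015625, 488.9591979980469), (195.92279052734375, 17.877962112426758), 86.60053253173828) ((862.802978515625, 488.50390625), 97.96183776855469)
tray [  258    44   126   210 12450] ((516.14208984375, 350.5404052734375), (218.34617614746094, 89.28095245361328), 8.82809829711914)
```

```bash
python3 -c "
from h import *
st();go((.4525,.341,.25,-3.4),(.4525,.341,.187,-3.4))"
```

```text
t33.53 [0.5607 0.3478 0.4187] yaw -3.6 tilt [-0.002 -0.003] F [-0.1 -0.5 -1.6] open 0.134 ff 20.0
row [0.215, -0.026, 0.338, -0.006, -0.003, -0.005] rows>=4.8
row [0.0, 0.0, 0.126, 0.0, 0.0, 0.0] rows>=1.5
```

Request:
play_rows:
  rows:
    - [[0.215,-0.026,0.338,-0.006,-0.003,0],[0.215,-0.026,0.338,-0.006,-0.003,0],[0.215,-0.026,0.338,-0.006,-0.003,0],[0.215,-0.026,0.338,-0.006,-0.003,0],[0.215,-0.026,0.338,-0.006,-0.003,0],[0.215,-0.026,0.338,-0.006,-0.003,0],[0.215,-0.026,0.338,-0.006,-0.003,0],[0.215,-0.026,0.338,-0.006,-0.003,0],[0.215,-0.026,0.338,-0.006,-0.003,0],[0.215,-0.026,0.338,-0.006,-0.003,0]]

```text
clock: 34.37
tool_pos: [0.4533, 0.3437, 0.2521]
eef_rot: [0.031, 1.0, 0.003, 0.002]
contact_force: [-0.2, 0.3, -1.0]
opening: 0.132
finger_force: 20.0
```

```bash
python3 -c "
from h import *
st();go((.4525,.341,.197,-3.4),(.4525,.341,.187,-3.4))"
```

```text
t34.37 [0.4533 0.3437 0.2521] yaw -3.5 tilt [0.003 0.005] F [-0.2  0.3 -1. ] open 0.132 ff 20.0
row [0.002, -0.006, 0.11, 0.011, 0.006, -0.005] rows>=1.3
row [0.0, 0.0, 0.02, 0.0, 0.0, 0.0] rows>=0.2
```

Request:
play_rows:
  rows:
    - [[0.001,-0.004,0.03,0.008,0.004,0],[0.001,-0.004,0.06,0.008,0.004,0],[0.001,-0.004,0.09,0.008,0.004,0],[0.001,-0.004,0.1,0.008,0.004,0],[0.001,-0.004,0.106,0.008,0.004,0],[0.001,-0.004,0.106,0.008,0.004,0]]

```text
clock: 34.87
tool_pos: [0.4515, 0.342, 0.198]
eef_rot: [0.03, 1.0, -0.0, -0.001]
contact_force: [-0.3, 0.9, -0.3]
opening: 0.133
finger_force: 20.0
```

Request:
play_rows:
  rows:
    - [[0,0,0.005,0,0,0],[0,0,0.01,0,0,0],[0,0,0.015,0,0,0],[0,0,0.02,0,0,0],[0,0,0.022,0,0,0],[0,0,0.022,0,0,0]]

```text
clock: 35.37
tool_pos: [0.4512, 0.342, 0.1877]
eef_rot: [0.03, 1.0, -0.0, -0.0]
contact_force: [-0.7, -0.8, 7.9]
opening: 0.133
finger_force: 20.0
```

The measured z of 0.1877 is the expected seated height. I'll release and go for the bar.

Request:
play_rows:
  rows:
    - [[0,0,0,0,0,0],[0,0,0,0,0,0],[0,0,0,0,0,0],[0,0,-0.08,0,0,0],[0,0,-0.16,0,0,0],[0,0,-0.24,0,0,0],[0,0,-0.24,0,0,0]]
  claw: 0.55

```text
clock: 35.95
tool_pos: [0.4523, 0.3443, 0.3133]
eef_rot: [0.03, 1.0, 0.004, 0.003]
contact_force: [-0.3, 0.3, -0.0]
opening: 0.45
finger_force: 0.0
```

```bash
python3 -c "
from h import *
st();go((.528,-.039,.30,-3.4));check([(.528,-.039,.065),(.452,.342,.04),(.647,-.105,.065),(.655,.081,.065)])"
```

```text
t35.95 [0.4523 0.3443 0.3133] yaw -3.4 tilt [0.006 0.008] F [-0.3  0.3 -0. ] open 0.450 ff 0.0
row [-0.197, -0.756, 0.021, 0.017, 0.011, -0.0] rows>=9.4
side (0.528, -0.039, 0.065) (328, 274) gray 14
side (0.452, 0.342, 0.04) (234, 173) gray 18
side (0.647, -0.105, 0.065) (396, 279) gray 42
side (0.655, 0.081, 0.065) (358, 215) gray 8
scene (0.528, -0.039, 0.065) (281, 248) gray 20
scene (0.452, 0.342, 0.04) (376, 187) gray 44
scene (0.647, -0.105, 0.065) (294, 288) gray 28
scene (0.655, 0.081, 0.065) (363, 253) gray 20
```

Request:
play_rows:
  rows:
    - [[-0.196,-0.762,0.02,0,0,0],[-0.196,-0.762,0.02,0,0,0],[-0.196,-0.762,0.02,0,0,0],[-0.196,-0.762,0.02,0,0,0],[-0.196,-0.762,0.02,0,0,0],[-0.196,-0.762,0.02,0,0,0],[-0.196,-0.762,0.02,0,0,0],[-0.196,-0.762,0.02,0,0,0],[-0.196,-0.762,0.02,0,0,0],[-0.196,-0.762,0.02,0,0,0],[-0.196,-0.762,0.02,0,0,0],[-0.196,-0.762,0.02,0,0,0],[-0.196,-0.762,0.02,0,0,0],[-0.196,-0.762,0.02,0,0,0]]

```text
clock: 37.22
tool_pos: [0.5262, -0.042, 0.2966]
eef_rot: [0.028, 1.0, 0.0, -0.001]
contact_force: [-1.1, -0.1, -0.3]
opening: 0.452
finger_force: 0.0
```

```bash
python3 -c "
from h import *
st();go((.528,-.039,.2105,-3.4))"
```

```text
t37.22 [ 0.5262 -0.042   0.2966] yaw -3.2 tilt [-0.002  0.001] F [-1.1 -0.1 -0.3] open 0.452 ff 0.0
row [-0.004, 0.006, 0.172, 0.001, -0.005, 0.007] rows>=2.1
```

Request:
play_rows:
  rows:
    - [[-0.003,0.006,0.08,0,0,0],[-0.003,0.006,0.14,0,0,0],[-0.003,0.006,0.165,0,0,0],[-0.003,0.006,0.172,0,0,0],[-0.003,0.006,0.172,0,0,0],[-0.003,0.006,0.172,0,0,0]]

```text
clock: 37.72
tool_pos: [0.5283, -0.0401, 0.2116]
eef_rot: [0.029, 1.0, 0.0, -0.0]
contact_force: [0.1, -0.5, 0.2]
opening: 0.451
finger_force: 0.0
```

Request:
play_rows:
  rows:
    - [[0,0,0,0,0,0],[0,0,0,0,0,0],[0,0,0,0,0,0],[0,0,0,0,0,0],[0,0,0,0,0,0]]
  claw: 1

```text
clock: 38.13
tool_pos: [0.5283, -0.0413, 0.2114]
eef_rot: [0.03, 1.0, -0.0, -0.0]
contact_force: [-0.6, -0.1, 3.3]
opening: 0.136
finger_force: 20.0
```

```bash
python3 -c "
from h import *
st();go((.528,-.039,.32,None),(.5761,.3603,.27,8.8))"
```

```text
t38.13 [ 0.5283 -0.0413  0.2114] yaw -3.4 tilt [-0.001 -0.   ] F [-0.6 -0.1  3.3] open 0.136 ff 20.0
row [0.001, 0.004, -0.217, 0.0, 0.0, 0.0] rows>=2.6
row [-0.049, 0.803, 0.1, -0.001, -0.001, -0.426] rows>=9.7
```

Request:
play_rows:
  rows:
    - [[0,0,-0.08,0,0,0],[0,0,-0.16,0,0,0],[0,0,-0.22,0,0,0],[-0.048,0.808,-0.22,0,0,-0.427],[-0.048,0.808,-0.22,0,0,-0.427],[-0.048,0.808,-0.22,0,0,-0.427],[-0.048,0.808,-0.22,0,0,-0.427],[-0.048,0.808,-0.22,0,0,-0.427],[-0.048,0.808,-0.22,0,0,-0.427],[-0.048,0.808,-0.22,0,0,-0.427],[-0.048,0.808,-0.22,0,0,-0.427],[-0.048,0.808,-0.22,0,0,-0.427],[-0.048,0.808,-0.22,0,0,-0.427],[-0.048,0.808,-0.22,0,0,-0.427],[-0.048,0.808,-0.22,0,0,-0.427],[-0.048,0.808,-0.117,0,0,-0.427],[-0.048,0.808,-0.117,0,0,-0.427],[-0.048,0.808,-0.117,0,0,-0.427],[-0.048,0.808,-0.117,0,0,-0.427]]

```text
clock: 39.72
tool_pos: [0.5763, 0.3589, 0.2687]
eef_rot: [-0.076, 0.997, -0.001, -0.002]
contact_force: [-0.3, 0.3, -0.9]
opening: 0.132
finger_force: 20.0
```

```bash
python3 -c "
from h import *
st();go((.5761,.3603,.20,8.8))"
```

```text
t39.72 [0.5763 0.3589 0.2687] yaw 8.7 tilt [-0.003 -0.003] F [-0.3  0.3 -0.9] open 0.132 ff 20.0
row [-0.0, 0.003, 0.137, -0.005, -0.007, -0.002] rows>=1.6
```

Request:
play_rows:
  rows:
    - [[0,0.002,0.05,0,0,0],[0,0.002,0.1,0,0,0],[0,0.002,0.13,0,0,0],[0,0.002,0.136,0,0,0],[0,0.002,0.136,0,0,0]]

```text
clock: 40.13
tool_pos: [0.5759, 0.3612, 0.201]
eef_rot: [-0.077, 0.997, -0.0, -0.001]
contact_force: [-1.1, -0.8, -0.4]
opening: 0.137
finger_force: 20.0
```

Request:
play_rows:
  rows:
    - [[0,0,0.006,0,0,0],[0,0,0.012,0,0,0],[0,0,0.018,0,0,0],[0,0,0.023,0,0,0],[0,0,0.027,0,0,0],[0,0,0.027,0,0,0]]

```text
clock: 40.63
tool_pos: [0.5759, 0.3616, 0.1876]
eef_rot: [-0.077, 0.997, -0.0, -0.001]
contact_force: [-0.3, 0.1, -0.7]
opening: 0.135
finger_force: 20.0
```

Seated height again, 0.1876. I'll release and fetch round A from the lip.

Request:
play_rows:
  rows:
    - [[0,0,0,0,0,0],[0,0,0,0,0,0],[0,0,0,0,0,0],[0,0,-0.08,0,0,0],[0,0,-0.16,0,0,0],[0,0,-0.24,0,0,0],[0,0,-0.24,0,0,0],[0,0,-0.24,0,0,0]]
  claw: 0.6

```text
clock: 41.3
tool_pos: [0.5765, 0.3625, 0.3107]
eef_rot: [-0.077, 0.997, 0.001, 0.002]
contact_force: [0.1, -0.9, -0.6]
opening: 0.401
finger_force: 0.0
```

```bash
python3 -c "
from h import *
st();go((.655,.081,.30,-3.4));check([(.576,.361,.042),(.647,-.105,.065),(.655,.081,.065),(.450,.341,.042)])"
```

```text
t41.30 [0.5765 0.3625 0.3107] yaw 8.8 tilt [0.003 0.003] F [ 0.1 -0.9 -0.6] open 0.401 ff 0.0
row [-0.069, -0.58, 0.02, 0.006, 0.006, 0.426] rows>=7.0
side (0.576, 0.361, 0.042) (279, 154) gray 11
side (0.647, -0.105, 0.065) (396, 279) gray 47
side (0.655, 0.081, 0.065) (358, 215) gray 9
side (0.45, 0.341, 0.042) (233, 173) gray 8
scene (0.576, 0.361, 0.042) (417, 202) gray 25
scene (0.647, -0.105, 0.065) (294, 288) gray 29
scene (0.655, 0.081, 0.065) (363, 253) gray 21
scene (0.45, 0.341, 0.042) (375, 186) gray 23
```

Request:
play_rows:
  rows:
    - [[-0.069,-0.58,0.02,0,0,0.426],[-0.069,-0.58,0.02,0,0,0.426],[-0.069,-0.58,0.02,0,0,0.426],[-0.069,-0.58,0.02,0,0,0.426],[-0.069,-0.58,0.02,0,0,0.426],[-0.069,-0.58,0.02,0,0,0.426],[-0.069,-0.58,0.02,0,0,0.426],[-0.069,-0.58,0.02,0,0,0.426],[-0.069,-0.58,0.02,0,0,0.426],[-0.069,-0.58,0.02,0,0,0.426],[-0.069,-0.58,0.02,0,0,0.426]]

```text
clock: 42.32
tool_pos: [0.6538, 0.0824, 0.2968]
eef_rot: [0.028, 1.0, 0.0, -0.002]
contact_force: [-0.2, 0.1, -0.8]
opening: 0.399
finger_force: 0.0
```

```bash
python3 -c "
from h import *
st();go((.655,.081,.2105,-3.4))"
```

```text
t42.32 [0.6538 0.0824 0.2968] yaw -3.2 tilt [-0.003  0.001] F [-0.2  0.1 -0.8] open 0.399 ff 0.0
row [-0.003, -0.003, 0.173, 0.001, -0.007, 0.007] rows>=2.1
```

Request:
play_rows:
  rows:
    - [[-0.003,-0.003,0.08,0,0,0],[-0.003,-0.003,0.14,0,0,0],[-0.003,-0.003,0.165,0,0,0],[-0.003,-0.003,0.173,0,0,0],[-0.003,-0.003,0.173,0,0,0],[-0.003,-0.003,0.173,0,0,0]]

```text
clock: 42.82
tool_pos: [0.6563, 0.08, 0.2125]
eef_rot: [0.029, 1.0, 0.0, 0.0]
contact_force: [-0.3, 0.1, 0.7]
opening: 0.402
finger_force: 0.0
```

Request:
play_rows:
  rows:
    - [[0,0,0,0,0,0],[0,0,0,0,0,0],[0,0,0,0,0,0],[0,0,0,0,0,0],[0,0,0,0,0,0]]
  claw: 1

```text
clock: 43.23
tool_pos: [0.6562, 0.0787, 0.2121]
eef_rot: [0.03, 1.0, -0.0, -0.0]
contact_force: [-0.7, -0.2, 5.4]
opening: 0.131
finger_force: 20.0
```

```bash
python3 -c "
from h import *
st();go((.655,.081,.31,None),(.43,-.3725,.31,-3.4),(.43,-.3725,.185,-3.4))"
```

```text
t43.23 [0.6562 0.0787 0.2121] yaw -3.4 tilt [-0. -0.] F [-0.7 -0.2  5.4] open 0.131 ff 20.0
row [0.003, 0.004, -0.196, 0.0, 0.0, 0.0] rows>=2.3
row [0.396, -0.932, 0.0, -0.001, -0.0, 0.0] rows>=12.1
row [0.0, 0.0, 0.25, 0.0, 0.0, 0.0] rows>=3.0
```

Request:
play_rows:
  rows:
    - [[0,0,-0.08,0,0,0],[0,0,-0.16,0,0,0],[0,0,-0.2,0,0,0],[0.398,-0.93,-0.2,0,0,0],[0.398,-0.93,-0.2,0,0,0],[0.398,-0.93,-0.2,0,0,0],[0.398,-0.93,-0.2,0,0,0],[0.398,-0.93,-0.2,0,0,0],[0.398,-0.93,-0.2,0,0,0],[0.398,-0.93,-0.2,0,0,0],[0.398,-0.93,-0.2,0,0,0],[0.398,-0.93,-0.2,0,0,0],[0.398,-0.93,-0.2,0,0,0],[0.398,-0.93,-0.2,0,0,0],[0.398,-0.93,-0.2,0,0,0],[0.398,-0.93,-0.2,0,0,0],[0.398,-0.93,-0.2,0,0,0],[0.398,-0.93,-0.2,0,0,0],[0.398,-0.93,-0.2,0,0,0]]

```text
clock: 44.82
tool_pos: [0.4311, -0.3719, 0.3121]
eef_rot: [0.028, 1.0, 0.0, -0.0]
contact_force: [1.0, 0.8, -0.9]
opening: 0.137
finger_force: 20.0
```

```bash
python3 -c "
from h import *
st();go((.43,-.3725,.187,-3.4))"
```

```text
t44.82 [ 0.4311 -0.3719  0.3121] yaw -3.2 tilt [-0.     0.001] F [ 1.   0.8 -0.9] open 0.137 ff 20.0
row [0.002, -0.001, 0.25, 0.001, -0.001, 0.007] rows>=3.0
```

Request:
play_rows:
  rows:
    - [[0,0,0.08,0,0,0],[0,0,0.16,0,0,0],[0,0,0.22,0,0,0],[0,0,0.236,0,0,0],[0,0,0.244,0,0,0],[0,0,0.25,0,0,0],[0,0,0.252,0,0,0],[0,0,0.252,0,0,0]]

```text
clock: 45.48
tool_pos: [0.4307, -0.3738, 0.1872]
eef_rot: [0.029, 1.0, -0.001, 0.0]
contact_force: [-0.6, 0.1, -0.5]
opening: 0.137
finger_force: 20.0
```

Request:
play_rows:
  rows:
    - [[0,0,0,0,0,0],[0,0,0,0,0,0],[0,0,0,0,0,0],[0,0,-0.08,0,0,0],[0,0,-0.16,0,0,0],[0,0,-0.24,0,0,0],[0,0,-0.24,0,0,0],[0,0,-0.24,0,0,0]]
  claw: 0.6

```text
clock: 46.15
tool_pos: [0.4307, -0.3741, 0.3085]
eef_rot: [0.03, 1.0, -0.002, 0.001]
contact_force: [-0.5, -1.3, -1.1]
opening: 0.401
finger_force: 0.0
```

```bash
python3 -c "
from h import *
st();go((.648,-.105,.30,-3.4));check([(.43,-.3725,.042),(.6475,-.105,.065),(.576,.361,.042),(.450,.341,.042)])"
```

```text
t46.15 [ 0.4307 -0.3741  0.3085] yaw -3.4 tilt [ 0.003 -0.004] F [-0.5 -1.3 -1.1] open 0.401 ff 0.0
row [-0.402, 0.563, 0.016, -0.007, 0.006, -0.0] rows>=8.3
side (0.43, -0.3725, 0.042) (357, 451) gray 22
side (0.6475, -0.105, 0.065) (396, 279) gray 84
side (0.576, 0.361, 0.042) (279, 154) gray 14
side (0.45, 0.341, 0.042) (233, 173) gray 14
scene (0.43, -0.3725, 0.042) (116, 301) gray 30
scene (0.6475, -0.105, 0.065) (294, 288) gray 29
scene (0.576, 0.361, 0.042) (417, 202) gray 24
scene (0.45, 0.341, 0.042) (375, 186) gray 23
```

```bash
python3 - <<'E'
from h import *
np.set_printoptions(precision=4,suppress=True)
ps=[];ds=[]
for n,(u,v) in [('side',(396,279)),('scene',(294,288))]:
    d=cam(n);g=d['pixels'][v-22:v+22,u-18:u+18].mean(2)
    k,l,s,c=cv2.connectedComponentsWithStats((g<60).astype(np.uint8));i=1+np.argmax(s[1:,4]);print(n,s[i],c[i]+[u-18,v-22])
    ps.append(c[i]+[u-18,v-22]);ds.append(d)
print(tri(ds,ps))
E
```

```text
side [  0   7  24  13 113] [389.0973 267.5664]
scene [ 14  18   7  18 110] [292.9545 292.7818]
[ 0.6451 -0.0909  0.0594]
```

Request:
play_rows:
  rows:
    - [[-0.4,0.565,0.016,0,0,0],[-0.4,0.565,0.016,0,0,0],[-0.4,0.565,0.016,0,0,0],[-0.4,0.565,0.016,0,0,0],[-0.4,0.565,0.016,0,0,0],[-0.4,0.565,0.016,0,0,0],[-0.4,0.565,0.016,0,0,0],[-0.4,0.565,0.016,0,0,0],[-0.4,0.565,0.016,0,0,0],[-0.4,0.565,0.016,0,0,0],[-0.4,0.565,0.016,0,0,0],[-0.4,0.565,0.016,0,0,0],[-0.4,0.565,0.016,0,0,0]]

```text
clock: 47.43
tool_pos: [0.6452, -0.1061, 0.2965]
eef_rot: [0.031, 1.0, -0.001, -0.002]
contact_force: [0.1, -1.0, 0.1]
opening: 0.4
finger_force: 0.0
```

```bash
python3 -c "
from h import *
st();go((.648,-.105,.2105,-3.4))"
```

```text
t47.43 [ 0.6452 -0.1061  0.2965] yaw -3.5 tilt [-0.004 -0.003] F [ 0.1 -1.   0.1] open 0.400 ff 0.0
row [-0.006, 0.003, 0.172, -0.006, -0.007, -0.005] rows>=2.1
```

```bash
python3 - <<'E'
from h import *
import pickle
d=pickle.load(open('w2.pkl','rb'));S=cam('scene')
print(onz(d,(225,273.6),.076),onz(S,(293,292.8),.058))
# base corners from w2 tile: top-left(340,368) top-right(545,362) at base top z=.04
for p in [(340,368),(545,362)]: print(onz(d,(209+(p[0]-300)/5.77,232+(p[1]-300)/5.77),.04))
E
```

```text
[ 0.64983841 -0.1075489   0.076     ] [ 0.6511681  -0.11103213  0.058     ]
[ 0.62970419 -0.12400905  0.04      ]
[ 0.63074687 -0.08672557  0.04      ]
```

Request:
play_rows:
  rows:
    - [[-0.008,0,0.08,0,0,0],[-0.008,0,0.14,0,0,0],[-0.008,0,0.165,0,0,0],[-0.008,0,0.172,0,0,0],[-0.008,0,0.172,0,0,0],[-0.008,0,0.172,0,0,0]]

```text
clock: 47.98
tool_pos: [0.6507, -0.1039, 0.2127]
eef_rot: [0.03, 1.0, -0.0, 0.0]
contact_force: [0.4, -0.7, -0.7]
opening: 0.398
finger_force: 0.0
```

Request:
play_rows:
  rows:
    - [[0,0,0,0,0,0],[0,0,0,0,0,0],[0,0,0,0,0,0],[0,0,0,0,0,0],[0,0,0,0,0,0]]
  claw: 1

```text
clock: 48.4
tool_pos: [0.6504, -0.1038, 0.2121]
eef_rot: [0.029, 1.0, -0.0, -0.0]
contact_force: [-0.9, 0.1, 4.3]
opening: 0.13
finger_force: 20.0
```

```bash
python3 -c "
from h import *
st();go((.649,-.105,.31,None),(.53,-.3725,.31,-3.4),(.53,-.3725,.185,-3.4))"
```

```text
t48.40 [ 0.6504 -0.1038  0.2121] yaw -3.4 tilt [-0.    -0.001] F [-0.9  0.1  4.3] open 0.130 ff 20.0
row [0.003, -0.003, -0.196, 0.0, 0.0, 0.0] rows>=2.3
row [0.206, -0.548, 0.001, -0.002, -0.001, 0.001] rows>=7.0
row [0.0, 0.0, 0.25, 0.0, 0.0, 0.0] rows>=3.0
```

Request:
play_rows:
  rows:
    - [[0,0,-0.08,0,0,0],[0,0,-0.16,0,0,0],[0,0,-0.2,0,0,0],[0.208,-0.55,-0.2,0,0,0],[0.208,-0.55,-0.2,0,0,0],[0.208,-0.55,-0.2,0,0,0],[0.208,-0.55,-0.2,0,0,0],[0.208,-0.55,-0.2,0,0,0],[0.208,-0.55,-0.2,0,0,0],[0.208,-0.55,-0.2,0,0,0],[0.208,-0.55,-0.2,0,0,0],[0.208,-0.55,-0.2,0,0,0],[0.208,-0.55,-0.2,0,0,0],[0.208,-0.55,-0.2,0,0,0]]

```text
clock: 49.57
tool_pos: [0.5312, -0.3701, 0.3118]
eef_rot: [0.028, 1.0, 0.0, -0.0]
contact_force: [-0.2, -0.5, -1.4]
opening: 0.131
finger_force: 20.0
```

Request:
play_rows:
  rows:
    - [[0,0,0.08,0,0,0],[0,0,0.16,0,0,0],[0,0,0.22,0,0,0],[0,0,0.236,0,0,0],[0,0,0.242,0,0,0],[0,0,0.248,0,0,0],[0,0,0.248,0,0,0]]

```text
clock: 50.15
tool_pos: [0.5314, -0.3717, 0.1892]
eef_rot: [0.029, 1.0, -0.001, 0.001]
contact_force: [-0.2, 0.3, -0.2]
opening: 0.136
finger_force: 20.0
```

Lower the last 3 mm, release and go up clear of everything.

Request:
play_rows:
  rows:
    - [[0,0,0.003,0,0,0],[0,0,0.006,0,0,0],[0,0,0.006,0,0,0]]

```text
clock: 50.4
tool_pos: [0.5308, -0.3725, 0.1861]
eef_rot: [0.03, 1.0, -0.001, 0.001]
contact_force: [1.0, -0.2, 3.5]
opening: 0.138
finger_force: 20.0
```

Request:
play_rows:
  rows:
    - [[0,0,0,0,0,0],[0,0,0,0,0,0],[0,0,0,0,0,0],[0,0,-0.08,0,0,0],[0,0,-0.16,0,0,0],[0,0,-0.24,0,0,0],[0,0,-0.32,0,0,0],[0,0,-0.4,0,0,0],[0.1,0,-0.5,0,0,0],[0.1,0,-0.5,0,0,0],[0.1,0,-0.5,0,0,0],[0.1,0,-0.5,0,0,0]]
  claw: 0.5

```text
clock: 51.4
tool_pos: [0.48, -0.3695, 0.4357]
eef_rot: [0.03, 1.0, -0.001, -0.0]
contact_force: [-0.5, -0.1, -0.4]
opening: 0.497
finger_force: 0.0
```

```bash
python3 - <<'E'
from h import *
st();a=cam('scene')['pixels'];b=cam('side')['pixels']
A=cv2.resize(a[150:410,70:480],(800,507));cv2.imwrite('pics/end_full.png',A)
A=cv2.resize(a[160:400,70:450],(480,303));B=cv2.resize(a[160:260,290:450],(320,200),interpolation=cv2.INTER_CUBIC)
out=np.zeros((590,800,3),np.uint8);A=cv2.resize(a[150:400,70:480],(480,293));out[:293,:480]=A;out[:200,480:]=B
out[200:440,480:]=cv2.resize(a[270:390,70:230],(320,240),interpolation=cv2.INTER_CUBIC)
out[293:590,:480]=cv2.resize(b[130:480,190:756 if 0 else 640],(480,297));out[440:590,480:]=cv2.resize(b[140:215,200:360],(320,150),interpolation=cv2.INTER_CUBIC)
cv2.imwrite('pics/end.png',out)
E
```

```text
t51.40 [ 0.48   -0.3695  0.4357] yaw -3.4 tilt [-0.001 -0.003] F [-0.5 -0.1 -0.4] open 0.497 ff 0.0
```

View pics/end.png

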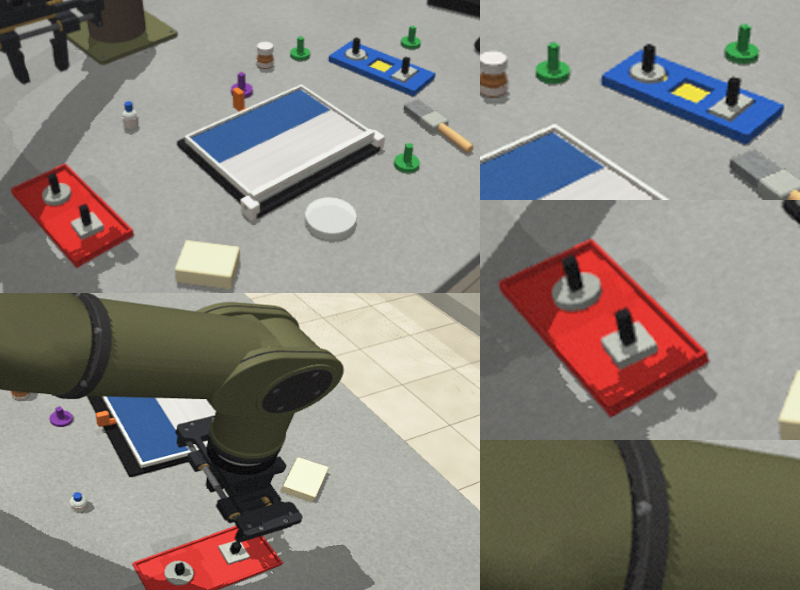

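The final view shows round B and the bar in their cavities, round A and the square upright in the red tray, the plate level and empty, and the bystanders untouched. I'll hand it in.

```bash
python3 -c "
from plant import *
print(finish_job())"
```

```text
the job is handed in; nothing more can be done
None
```

The job is handed in. One round holder and the bar gripped and are seated in their kit cavities, the other round holder and the square slid and stand in the red tray, the plate is level, and the bystanders were left alone.

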